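# Spin down the wing nut of a strap clamp onto a tile offcut

## Task

The white tile offcut is marked for drilling and lies under the raised toe of the strap clamp. With your fingertips, push the wings of the brass wing nut round clockwise, stroke after stroke, until the nut has come right down, stops turning and the clamp's toe bears on the tile: finger-tight, without forcing it. Do not grip the nut or pick anything up, do not shift the tile, leave the other things on the bench alone, and finish with your hand clear.

Things in the scene. Friction and masses are not known exactly. Their poses are not given: they have to be found in the camera images.
- jig: Dark plywood drilling board, fixed, 190 (x) x 280 (y) x 18 mm. Origin on the bench exactly under the vertical stud axis, z up, y along the clamp towards the tile; it spans x -95..95, y -90..190 mm. On it: a 12 mm spoil board (x -65..65, y 52..182), a heel packing block at y -54, and the 12 mm steel stud at x = y = 0, its top 70 mm above the bench, so 18 mm above the underside of the lowered nut
- wing_nut: Brass wing nut on the stud. Origin on the stud axis at its underside (52 mm above the bench when down, 1.75 mm higher per turn), z up, x through its two opposite wings. Hub 25 mm across, 14 mm high; the wings are upright round ears 5 mm thick, 10 to 32 mm off the axis, 11 to 33 mm above the origin. Within 60 mm of the axis only the stud stands higher than the wings' lower edge.
- nut_turn (a joint): Angle of the nut's hub, rad: 0 = fully down (wings along the board's x), positive = unscrewed, anticlockwise from above. Starts 1 to 1.75 turns up. About 0.04 N m of friction (2 N at a wing); stays where it is left. At 0 it stops; from there the wings only give springily, 1.2 N m per rad, and spring back when let go: a wing pushed 5 mm too far pushes back with some 10 N
- wing_tip (a point): Outer end of one of the two wings (the nut's +x wing), 31 mm off the axis, 22 mm above the nut's underside
- clamp_bar: Slotted steel strap clamp 148 x 34 x 8 mm along the board's y, the stud through its slot. Origin at its heel pivot (board y -50, 42 mm above the bench), y towards the toe, z up. A coil spring keeps it up under the nut; its rubber-faced toe, 120 mm from the pivot, drops 0.66 mm per rad of the nut and meets the tile about 0.6 rad before the nut stops
- tile: White glazed tile offcut 100 (x) x 120 (y) x 8 mm with a pencilled cross, loose on the spoil board under the clamp's toe; origin at the centre of its underside, 30 mm above the bench. It must stay where it lies
- stapler: Red stapler 137 x 36 x 62 mm, loose on the bench beside the board, long along its x; origin at the centre of its underside
- sanding_block: Wooden sanding block 66 x 112 x 37 mm, loose on the bench beside the board; origin at the centre of its underside
- torque_wrench: Chrome torque wrench, 290 mm long along its y, 29 mm high, loose on the bench just past the board's tile end; origin under its middle
- organiser_lid (a joint): Clear lid of the grey plastic screw organiser (170 x 250 x 48 mm) at the right of the bench, rad, 0 = shut; it stays shut

How it is judged:
By the outcome, as a careful person would: the job done as asked, in the order asked, and still so for the second after the job is handed in, with the robot touching nothing.
It also fails if it takes over 67 s, if anything falls off the work surface, if the arm or the gripper's body presses on something with over 40 N, if the wrist force passes 120 N, or if a joint passes its speed limit or range.

## Robot

A 6-joint arm with a two-finger parallel gripper is mounted at the origin on the work surface. World frame = base frame: x ahead of the robot, y to its left, z up, the work surface at z = 0. Lengths are in mm, angles in rad, forces in N, time in s.
With the tool pointing down it reaches from about 400 to 925 mm from the base axis. Payload 12.5 kg.
Tool frame: the origin (TCP) lies at the centre of the arm's flange, where the gripper is bolted on; the fingertips stand 190 mm ahead of it and the grasp point (between the pads) lies 171 mm ahead of it; z points along the fingers, y is the direction in which the jaws open and shut (so a half turn about z gives the same grasp; the last joint's range is limited). The gripper opens to 95 mm and grips with 3 to 60 N. Pads are 20 mm wide; open, the fingers measure 119 mm over their backs; the gripper's body (75 mm by 180 mm) begins 59 mm behind the grasp point.
Start: joints at [-1.277, 0.491, 1.559, -0, 1.092, -0.106], TCP at [243.29, -575.704, 404.761] pointing down, gripper open.
Joint ranges: [-3.1, 3.1], [-0.84, 2.19], [0.05, 2.79], [-1.13, 4.28], [0.06, 2.93], [-2.69, 2.69]. Speed limits (rad/s): [2.22, 2.22, 2.79, 3.14, 3.14, 3.14].

## Interface

Orientations are given as [roll, pitch, yaw] about the fixed x, y, z axes, in that order (R = Rz(yaw) Ry(pitch) Rx(roll)).
In Python, from cell import env gives the robot as it stands.
- The arm moves only by the shell command python3 -m pendant 'ROWS'. ROWS is JSON, a list of rows, each an object of numbers: "x", "y", "z": the shift along the tool's x, y, z in units of 150 mm (1.0 is 150 mm); "rx", "ry", "rz": the turn, a rotation vector about the tool's x, y, z in units of 45 degrees (1.0 is 45 degrees); "jaw": the opening, from 0 (shut) to 1 (fully open). In form: [{"x": .., "y": .., "z": .., "rx": .., "ry": .., "rz": .., "jaw": ..}, ...]. A call has 1 to 10 rows; each row is the pose to reach, as a shift and turn from the pose commanded when the call began, along the tool's axes at that moment; what a row does not reach only later rows make up. A row lasts 1/8 s, in which the tool goes at most 62.5 mm and 10.7 degrees, less where a joint would pass 70% of its speed; a pose out of reach is approached as far as the arm can. A call with a number of a shift or a turn outside -1 to 1 is refused whole. A call with a gripper value outside its range is refused whole. The fingers move at their own pace and stop on an object; the grip force is fixed at half the most. Time passes only in rows, so rows that repeat a pose let the fingers close. It gives the time, the measured TCP pose, the force and the opening at its end, in the units of the state.
- env.state(): the state, without advancing time (a new reading comes with each control period).
- env.read_camera(name): name is "scene" or "side" or "wrist"; returns a dict with "img" (384x512x3 uint8, red, green, blue), "fx", "fy", "cx", "cy" (pixels), "rvec" (rotation vector, rad) and "tvec" (3), from world to camera coordinates, as OpenCV has them. Camera axes: x right, y down, z forward; pixel columns grow to the right and rows downward; lengths in mm; the calibration is good to about 2 mm. A picture is of the moment at which its call begins. There is no depth.
- env.job_done(): hands the job in, once; it reports no verdict.
The state is a dict: "t": time; "joints": joint angles; "qvel": joint speeds; "tau": joint torques, N m; "eef_pos": TCP position; "tcp_rot": TCP orientation; "ft_force": force on the tool from outside, world axes, zero at the start; "moment": the same for the moment, N m; "opening": opening from 0.0 (shut) to 1.0 (fully open).
Only numpy, scipy, OpenCV 4.12 (cv2) and the standard library are available. Lean on these libraries where they do the work, as an engineer would, in place of code of your own. Each camera call takes 0.05 s, during which the arm holds its last target.

## Working session

There is one attempt and no reset: what is moved stays moved. The work goes in short steps, Python scripts to look and compute and a shell command to move; the robot and the scene stay as the last step left them, time stands still between calls to the robot, and variables do not carry over. Pictures are saved under pics/ and viewed, and the job is handed in when it is done.

```bash
mkdir -p pics; ls; python3 - <<'E'
from cell import env
import cv2
s=env.state(); print({k:(v if not hasattr(v,'tolist') else v.tolist()) for k,v in s.items()})
for n in ["scene","side","wrist"]:
    c=env.read_camera(n); cv2.imwrite(f"pics/{n}0.png",cv2.resize(c["img"][:,:,::-1],(800,600),interpolation=cv2.INTER_CUBIC)); print(n,c["fx"],c["fy"],c["cx"],c["cy"],c["rvec"],c["tvec"])
E
```

```text
pics
{'t': 0.0, 'joints': [-1.2766172719034345, 0.49157197654386925, 1.5594702403596095, 4.7406724818577723e-07, 1.0916986044991084, -0.10560188747876299], 'qvel': [0.0015791278031618637, 3.939407325390116e-06, 0.00047355919786549376, 0.0013018850549029045, 0.0014308764247242657, 0.0011362434709598598], 'tau': [-0.0007838144665583968, -61.26502990722656, -25.81830382347107, 0.06920001469552517, 0.04823423805646598, -9.634972457206459e-05], 'eef_pos': [243.26951978463504, -575.6726695545916, 404.14675161047285], 'tcp_rot': [-3.1404509261861486, -0.00012144153073889719, 0.3997806542672524], 'ft_force': [-0.3113373687901607, -0.0721626291017566, 0.7884273849159366], 'moment': [0.006950087811932285, -0.027507235265763003, -0.0034903890252092583], 'opening': 1.0008965221305834}
scene 350.9931566810173 350.9931566810173 249.7464136347201 192.63518372742237 [ 1.84611938  1.51947065 -0.67760243] [  43.27818513 -341.57796709 1607.29930869]
side 492.2487339417255 492.2487339417255 246.20306793958324 192.65162786853352 [ 0.57762628 -2.65028889  1.22528199] [ 466.31836465  335.79877333 1042.26136225]
wrist 312.6578374590669 312.6578374590669 247.99929221136256 189.6830366276346 [-2.42543008  1.60980725  0.21754878] [-624.31556898  -28.52216795  391.56567696]
```

View pics/scene0.png

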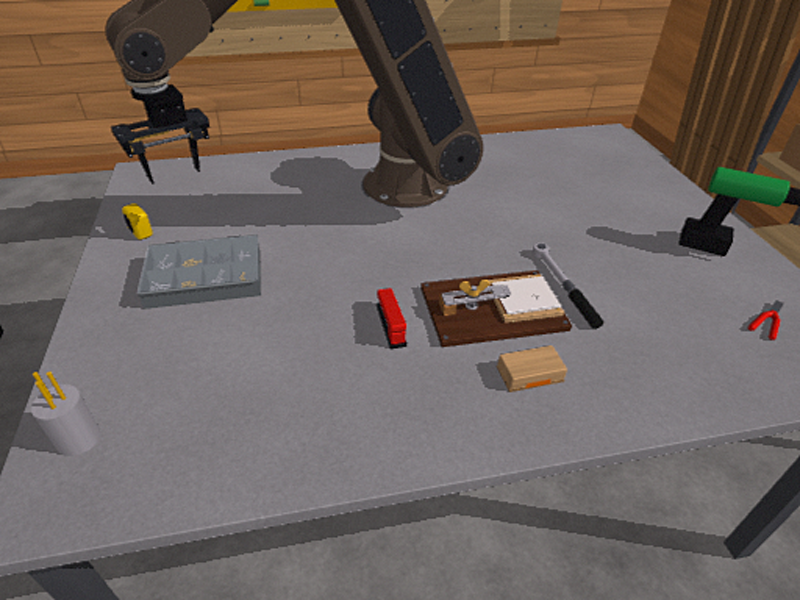

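View pics/side0.png

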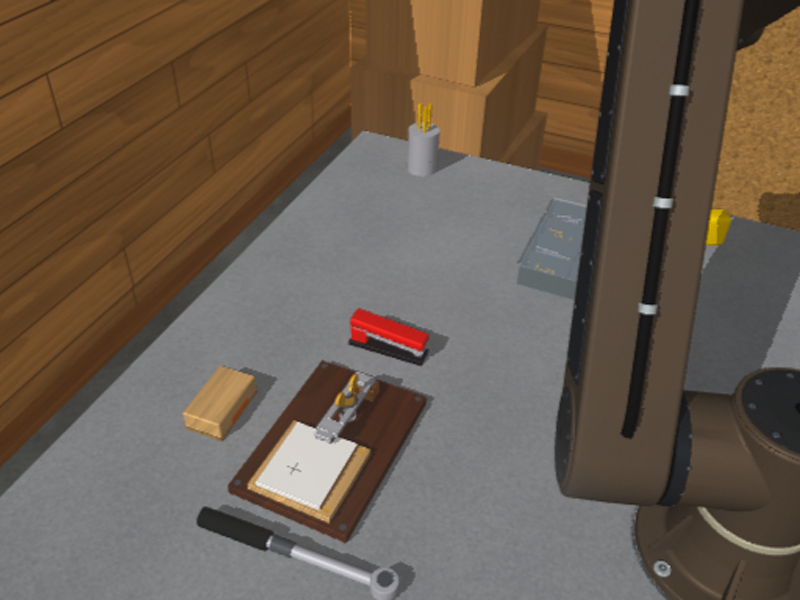

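View pics/wrist0.png

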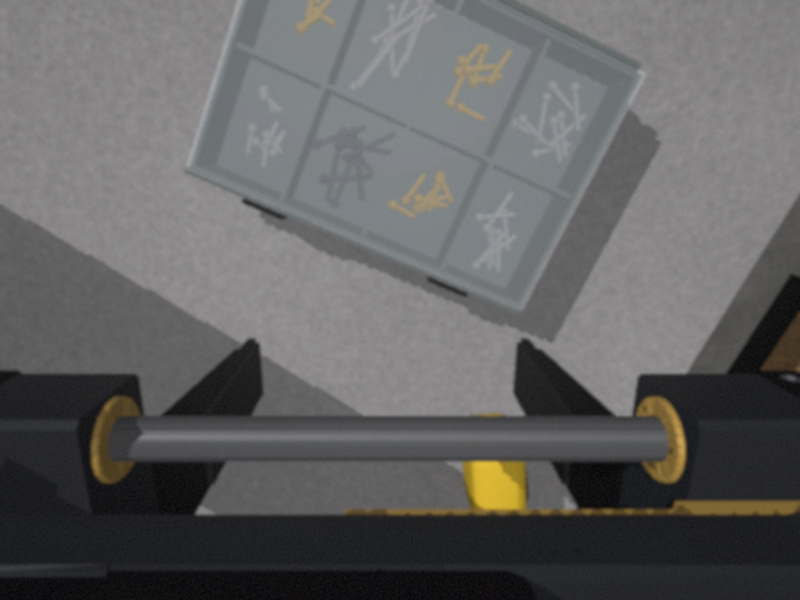

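The scene picture shows the board around (495,308), with the stapler at (392,318) beside its heel end. In the side picture the nut is near (350,395). I'll enlarge both to measure.

```bash
cat > h.py <<'E'
from cell import env
import cv2, numpy as np
def crop(n,x0,y0,w,h,out,img=None):
    c=env.read_camera(n) if img is None else img
    s=min(800/w,600/h); i=c["img"][y0:y0+h,x0:x0+w,::-1]
    cv2.imwrite(out,cv2.resize(i,None,fx=s,fy=s,interpolation=cv2.INTER_CUBIC)); print(n,"scale",s); return c
def ray(c,u,v):
    R=cv2.Rodrigues(np.array(c["rvec"]))[0]; t=np.array(c["tvec"])
    d=R.T@np.array([(u-c["cx"])/c["fx"],(v-c["cy"])/c["fy"],1]); return -R.T@t,d
def onz(c,u,v,z):
    o,d=ray(c,u,v); return o+d*(z-o[2])/d[2]
def tri(rs):
    A=0;b=0
    for o,d in rs:
        d=d/np.linalg.norm(d);P=np.eye(3)-np.outer(d,d);A=A+P;b=b+P@o
    return np.linalg.solve(A,b)
def proj(c,p):
    return cv2.projectPoints(np.array(p,float).reshape(-1,3),np.array(c["rvec"]),np.array(c["tvec"]),np.array([[c["fx"],0,c["cx"]],[0,c["fy"],c["cy"]],[0,0,1]]),None)[0].reshape(-1,2)
E
python3 - <<'E'
from h import *
crop("scene",260,165,120,90,"pics/s1.png"); crop("side",140,210,160,120+15,"pics/d1.png")
crop("side",190,225,80,60,"pics/d2.png")
E
```

```text
scene scale 6.666666666666667
side scale 4.444444444444445
side scale 10.0
```

View pics/s1.png

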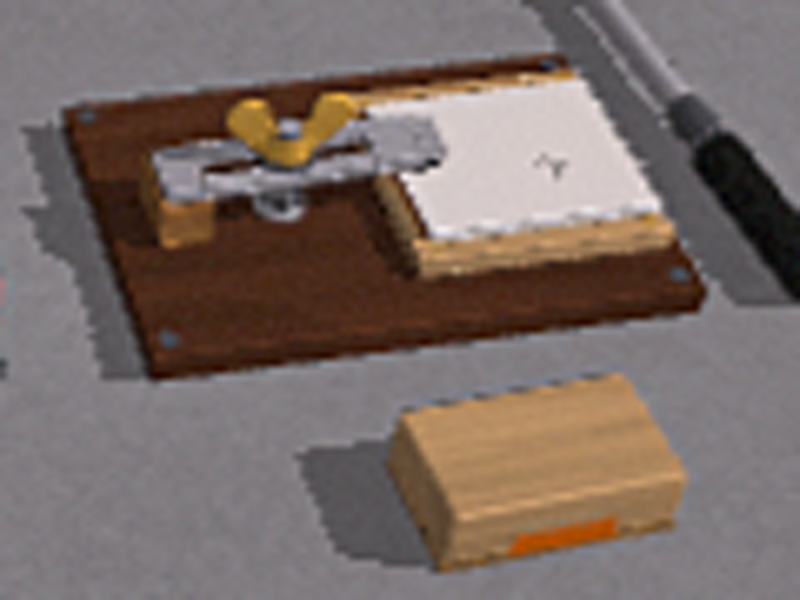

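View pics/d1.png

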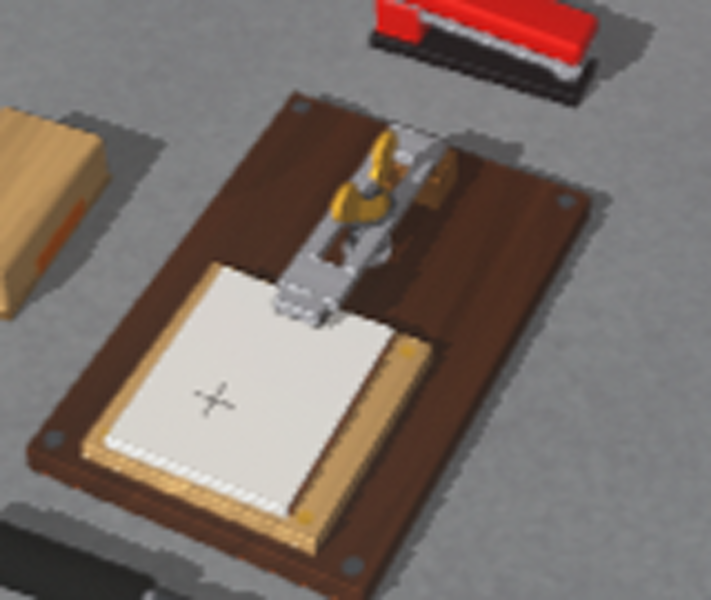

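View pics/d2.png

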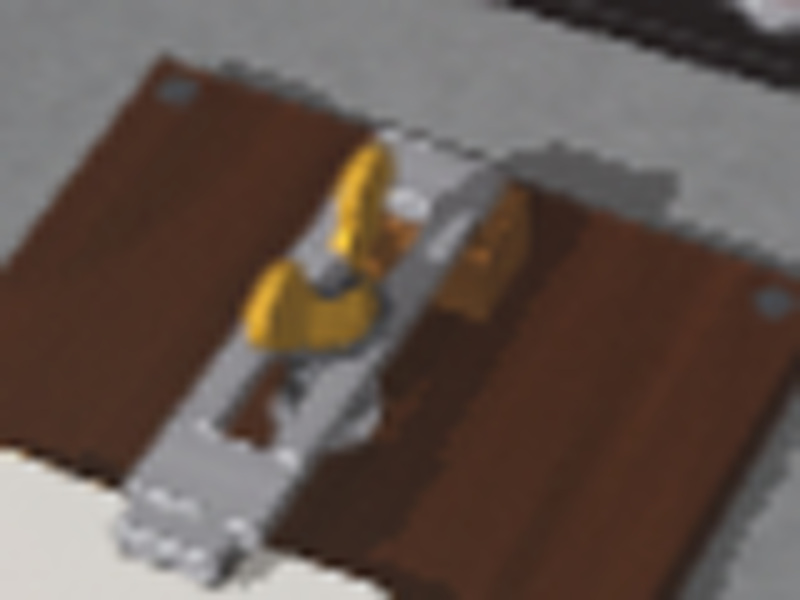

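```bash
cat > fit.py <<'E'
from h import *
from scipy.optimize import least_squares
sc=env.read_camera("scene"); sd=env.read_camera("side")
L=np.array([[-95,-90],[95,-90],[-95,190],[95,190]],float)
S=np.array([[65,108],[150,368],[565,53],[705,292]])/6.6667+[260,165]
D=np.array([[588,193],[290,95],[370,583],[28,452]])/4.4444+[140,210]
def W(p,q,z=18):
    c,s=np.cos(p[2]),np.sin(p[2]); q=np.atleast_2d(q)
    return np.c_[p[0]+c*q[:,0]-s*q[:,1],p[1]+s*q[:,0]+c*q[:,1],np.full(len(q),z)]
f=lambda p:np.r_[(proj(sc,W(p,L))-S).ravel(),(proj(sd,W(p,L))-D).ravel()]
r=least_squares(f,[700,100,0]);print(r.x,r.fun.round(1))
for c,u in((sc,S),(sd,D)):
    print([onz(c,*a,18).round(0)[:2] for a in u])
np.save("board.npy",r.x)
E
python3 fit.py; python3 - <<'E'
from h import *
p=np.load("board.npy");sc=env.read_camera("scene"); sd=env.read_camera("side")
for n,c,x0,y0,s in(("sc",sc,260,165,6.6667),("sd",sd,190,225,10)):
    for z in(52,70):print(n,z,((proj(c,[p[0],p[1],z])-[x0,y0])*s).round())
# wing top tips
w=[[ (245,112),(335,105)],[(370,155),(280,280)]]
E
```

```text
[ 5.67448126e+02  1.81037136e+01 -1.11524742e-03] [-1.3 -0.   0.3 -1.1 -1.6 -0.7  0.3 -1.2  0.2 -0.6 -0.4 -1.4 -0.9  1.8
 -1.  -0.5]
[array([473., -67.]), array([667., -74.]), array([478., 212.]), array([668., 204.])]
[array([472., -70.]), array([659., -68.]), array([473., 204.]), array([660., 208.])]
sc 52 [[282. 153.]]
sc 70 [[286. 125.]]
sd 52 [[319. 311.]]
sd 70 [[317. 259.]]
```

```bash
cat > go.py <<'E'
# usage: go.py x y z yaw_deg : remaining shift in tool units
import sys; from h import *
from scipy.spatial.transform import Rotation as Ro
x,y,z,yw=map(float,sys.argv[1:5]); s=env.state()
R=Ro.from_euler("xyz",s["tcp_rot"]).as_matrix(); p=np.array(s["eef_pos"])
yaw=np.degrees(s["tcp_rot"][2]); 
d=R.T@(np.array([x,y,z])-p)/150
print("t",round(s["t"],2),"pos",p.round(1),"rot",np.degrees(s["tcp_rot"]).round(2),"j6",round(s["joints"][5],3),"F",np.round(s["ft_force"],1),"M",np.round(s["moment"],3),"op",round(s["opening"],3))
print("units xyz",d.round(3),"rz(mod)",round((yaw-yw)/45,3), "tilt fix",((R.T@Ro.from_euler("xyz",[180,0,yaw],degrees=True).as_matrix())-np.eye(3))[[2,0],[1,2]].round(4)/np.radians(45))
E
python3 go.py 567.4 18.1 404 230
python3 -m pendant '[{"x":0.4,"y":-0.3,"jaw":0.44},{"x":0.8,"y":-0.6,"rz":-0.2,"jaw":0.44},{"x":0.98,"y":-0.78,"rz":-0.4,"jaw":0.44},{"x":0.98,"y":-0.78,"rz":-0.6,"jaw":0.44},{"x":0.98,"y":-0.78,"rz":-0.8,"jaw":0.44}]'
python3 go.py 567.4 18.1 404 230
```

```text
t 0.5 pos [ 243.3 -575.7  404.7] rot [180.    0.   22.9] j6 -0.106 F [ 1.3 -0.   0.5] M [ 0.022 -0.001  0.054] op 1.001
units xyz [ 3.531 -2.806  0.005] rz(mod) -4.602 tilt fix [0.00012732 0.        ]
t 0.5 pos [ 243.3 -575.7  404.7] rot [180.    0.   22.9] j6 -0.106 F [ 1.3 -0.   0.5] M [ 0.022 -0.001  0.054] op 1.001
units xyz [ 3.531 -2.806  0.005] rz(mod) -4.602 tilt fix [0.00012732 0.        ]invalid input
```

```bash

python3 -m pendant '[{"x":0.4,"y":-0.3,"z":0,"rx":0,"ry":0,"rz":0,"jaw":0.44},{"x":0.8,"y":-0.6,"z":0,"rx":0,"ry":0,"rz":-0.2,"jaw":0.44},{"x":0.98,"y":-0.78,"z":0,"rx":0,"ry":0,"rz":-0.4,"jaw":0.44},{"x":0.98,"y":-0.78,"z":0,"rx":0,"ry":0,"rz":-0.6,"jaw":0.44},{"x":0.98,"y":-0.78,"z":0,"rx":0,"ry":0,"rz":-0.8,"jaw":0.44}]'
python3 go.py 567.4 18.1 404 230
```

```text
t: 1.12
eef_pos: [333.7, -409.9, 405.1]
tcp_rot: [3.141, 0.0, 1.035]
ft_force: [-0.5, -0.8, 0.1]
opening: 0.532
t 1.12 pos [ 333.7 -409.9  405.1] rot [1.7997e+02 2.0000e-02 5.9300e+01] j6 -0.477 F [-0.5 -0.8  0.1] M [-0.079 -0.024  0.016] op 0.532
units xyz [ 3.249 -0.117  0.006] rz(mod) -3.793 tilt fix [0.00076394 0.00038197]
```

```bash

python3 -m pendant '[{"x":0.4,"y":0,"z":0,"rx":0,"ry":0,"rz":-0.2,"jaw":0.44},{"x":0.8,"y":0,"z":0,"rx":0,"ry":0,"rz":-0.4,"jaw":0.44},{"x":1.0,"y":0,"z":0,"rx":0,"ry":0,"rz":-0.6,"jaw":0.44},{"x":1.0,"y":0,"z":0,"rx":0,"ry":0,"rz":-0.8,"jaw":0.44},{"x":1.0,"y":0,"z":0,"rx":0,"ry":0,"rz":-0.8,"jaw":0.44}]'
python3 go.py 567.4 18.1 404 230
```

```text
t: 1.75
eef_pos: [410.8, -282.0, 404.9]
tcp_rot: [3.141, 0.0, 1.656]
ft_force: [0.3, -0.5, 0.2]
opening: 0.441
t 1.75 pos [ 410.8 -282.   404.9] rot [1.7999e+02 2.0000e-02 9.4890e+01] j6 -0.819 F [ 0.3 -0.5  0.2] M [-0.025 -0.064 -0.057] op 0.441
units xyz [1.904 1.211 0.005] rz(mod) -3.002 tilt fix [0.00025465 0.00038197]
```

```bash

python3 -m pendant '[{"x":0.32,"y":0.2,"z":0,"rx":0,"ry":0,"rz":0,"jaw":0.44},{"x":0.64,"y":0.4,"z":0,"rx":0,"ry":0,"rz":0,"jaw":0.44},{"x":0.95,"y":0.6,"z":0,"rx":0,"ry":0,"rz":0,"jaw":0.44},{"x":0.95,"y":0.6,"z":0,"rx":0,"ry":0,"rz":0,"jaw":0.44}]'
python3 -m pendant '[{"x":0.32,"y":0.2,"z":0,"rx":0,"ry":0,"rz":0,"jaw":0.44},{"x":0.64,"y":0.4,"z":0,"rx":0,"ry":0,"rz":0,"jaw":0.44},{"x":0.95,"y":0.6,"z":0,"rx":0,"ry":0,"rz":0,"jaw":0.44},{"x":0.95,"y":0.6,"z":0,"rx":0,"ry":0,"rz":0,"jaw":0.44},{"x":0.95,"y":0.6,"z":0,"rx":0,"ry":0,"rz":0,"jaw":0.44}]'
python3 go.py 567.4 18.1 404 230
python3 - <<'E'
from h import *
c=crop("wrist",0,0,512,384,"pics/w1.png"); import pickle; pickle.dump(c,open("w1.pkl","wb"))
p=np.load("board.npy")
for z in (18,52,70): print(z,proj(c,[p[0],p[1],z])*1.5625)
E
```

```text
t: 2.25
eef_pos: [489.0, -130.4, 404.7]
tcp_rot: [3.141, -0.0, 1.656]
ft_force: [-0.5, -1.7, 0.2]
opening: 0.437
t: 2.88
eef_pos: [565.4, 16.0, 404.5]
tcp_rot: [-3.141, 0.0, 1.654]
ft_force: [-0.5, -0.2, 0.3]
opening: 0.441
t 2.88 pos [565.4  16.  404.5] rot [-1.7996e+02  1.0000e-02  9.4770e+01] j6 -0.172 F [-0.5 -0.2  0.3] M [-0.054 -0.076  0.008] op 0.441
units xyz [0.013 0.015 0.003] rz(mod) -3.005 tilt fix [-0.00089127  0.00025465]
wrist scale 1.5625
18 [[389.76645777 261.23744734]]
52 [[389.93602842 270.77396398]]
70 [[390.03973569 276.60637709]]
```

View pics/w1.png

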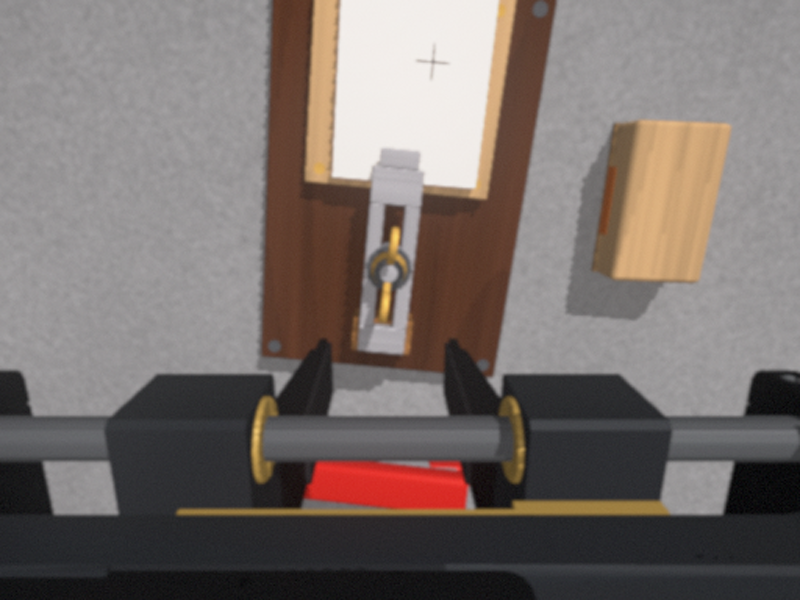

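```bash
python3 - <<'E'
from h import *
import pickle; c=pickle.load(open("w1.pkl","rb")); crop("wrist",215,135,64,96-6,"pics/w2.png",c)
crop("wrist",150,0,240,240,"pics/w3.png",c)
R=cv2.Rodrigues(c["rvec"])[0]; print("cam",-R.T@c["tvec"])
E
```

```text
wrist scale 6.666666666666667
wrist scale 2.5
cam [560.09111536  90.68171736 384.9790245 ]
```

View pics/w2.png

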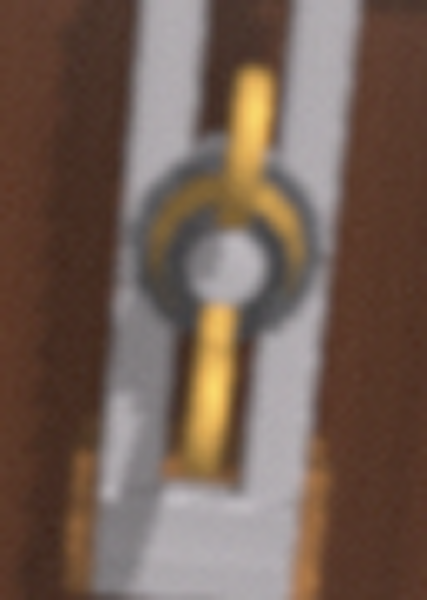

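View pics/w3.png

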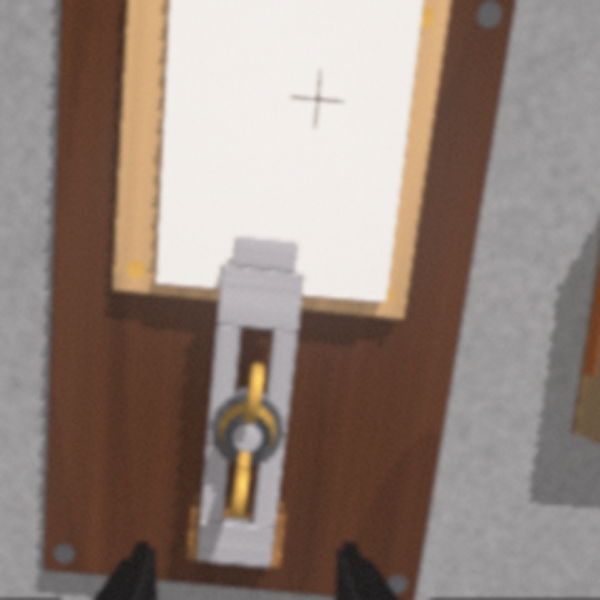

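```bash
python3 - <<'E'
from h import *
import pickle; c=pickle.load(open("w1.pkl","rb"))
f=lambda a,b,z:onz(c,215+a/6.6667,135+b/6.6667,z)
print("stud",f(227,265,70)); a=f(253,75,77);b=f(204,465,77);print(a,b,(a+b)/2,np.hypot(*(a-b)[:2]),np.degrees(np.arctan2(*(a-b)[1::-1])))
g=lambda a,b,z:onz(c,150+a/2.5,b/2.5,z)
A=g(64,553,18);B=g(397,583,18);C=g(488,14,18);print("screws",A,B,C,(np.degrees(np.arctan2(*(C-B)[1::-1]))))
print("cross",g(318,99,38),"tile near edge",g(158,285,38),g(388,302,38))
print("tile far edge left/right top",g(172,0,38),g(423,0,38))
E
```

```text
stud [566.65518353  20.45588022  70.        ]
[567.94820416  50.93774724  77.        ] [565.5917909   -9.95683633  77.        ] [566.76999753  20.49045545  77.        ] 60.94015909885516 87.78395389490818
screws [481.0291164  -58.04912783  18.        ] [649.37427414 -60.3453173   18.        ] [653.04038705 197.90200376  18.        ] 89.18667621646905
cross [584.15693424 155.84786184  38.        ] tile near edge [523.18611991  77.01023564  38.        ] [623.05851583  78.05371918  38.        ]
tile far edge left/right top [522.91406085 186.72428931  38.        ] [621.61434509 194.83838048  38.        ]
```

```bash
python3 go.py 567 20 260 230
python3 -m pendant '[{"x":0.027,"y":0.013,"z":0.3,"rx":0,"ry":0,"rz":-0.25,"jaw":0.44},{"x":0.027,"y":0.013,"z":0.5,"rx":0,"ry":0,"rz":-0.5,"jaw":0.44},{"x":0.027,"y":0.013,"z":0.5,"rx":0,"ry":0,"rz":-0.75,"jaw":0.44},{"x":0.027,"y":0.013,"z":0.5,"rx":0,"ry":0,"rz":-1,"jaw":0.44},{"x":0.027,"y":0.013,"z":0.5,"rx":0,"ry":0,"rz":-1,"jaw":0.44}]'
python3 -m pendant '[{"x":0,"y":0,"z":0,"rx":0,"ry":0,"rz":-0.25,"jaw":0.44},{"x":0,"y":0,"z":0,"rx":0,"ry":0,"rz":-0.5,"jaw":0.44},{"x":0,"y":0,"z":0,"rx":0,"ry":0,"rz":-0.75,"jaw":0.44},{"x":0,"y":0,"z":0,"rx":0,"ry":0,"rz":-1,"jaw":0.44},{"x":0,"y":0,"z":0,"rx":0,"ry":0,"rz":-1,"jaw":0.44}]'
python3 -m pendant '[{"x":0,"y":0,"z":0,"rx":0,"ry":0,"rz":-0.25,"jaw":0.44},{"x":0,"y":0,"z":0,"rx":0,"ry":0,"rz":-0.5,"jaw":0.44},{"x":0,"y":0,"z":0,"rx":0,"ry":0,"rz":-0.75,"jaw":0.44},{"x":0,"y":0,"z":0,"rx":0,"ry":0,"rz":-1,"jaw":0.44},{"x":0,"y":0,"z":0,"rx":0,"ry":0,"rz":-1,"jaw":0.44}]'
python3 go.py 567 20 260 230
```

```text
t 2.92 pos [565.3  15.6 404.6] rot [-1.7997e+02  2.0000e-02  9.4750e+01] j6 -0.172 F [-0.1 -1.1  0.2] M [-0.048 -0.105 -0.002] op 0.441
units xyz [0.028 0.014 0.964] rz(mod) -3.006 tilt fix [-0.00063662  0.00038197]
t: 3.55
eef_pos: [566.9, 19.8, 329.9]
tcp_rot: [-3.142, 0.0, 2.44]
ft_force: [-0.1, 0.3, -0.1]
opening: 0.438
t: 4.18
eef_pos: [567.0, 20.5, 329.9]
tcp_rot: [-3.141, 0.0, -3.06]
ft_force: [-0.7, -0.3, 0.2]
opening: 0.439
t: 4.8
eef_pos: [567.1, 20.9, 329.9]
tcp_rot: [-3.141, 0.0, -2.275]
ft_force: [0.3, -0.0, 0.3]
opening: 0.439
t 4.8 pos [567.1  20.9 329.9] rot [-179.98    0.   -130.34] j6 -2.517 F [ 0.3 -0.   0.3] M [ 0.131 -0.126 -0.017] op 0.439
units xyz [ 0.005 -0.003  0.466] rz(mod) -8.008 tilt fix [-0.00038197  0.00012732]
```

```bash

python3 -m pendant '[{"x":0,"y":0,"z":0.15,"rx":0,"ry":0,"rz":0,"jaw":0.44},{"x":0,"y":0,"z":0.28,"rx":0,"ry":0,"rz":0,"jaw":0.44},{"x":0,"y":0,"z":0.28,"rx":0,"ry":0,"rz":0,"jaw":0.44}]'
python3 - <<'E'
from h import *
a=crop("side",180,190,120,90,"pics/d3.png"); b=crop("wrist",0,0,512,384,"pics/w4.png")
E
```

```text
t: 5.18
eef_pos: [567.0, 21.0, 286.8]
tcp_rot: [3.14, -0.001, -2.276]
ft_force: [0.8, -0.1, 0.1]
opening: 0.441
side scale 6.666666666666667
wrist scale 1.5625
```

View pics/d3.png

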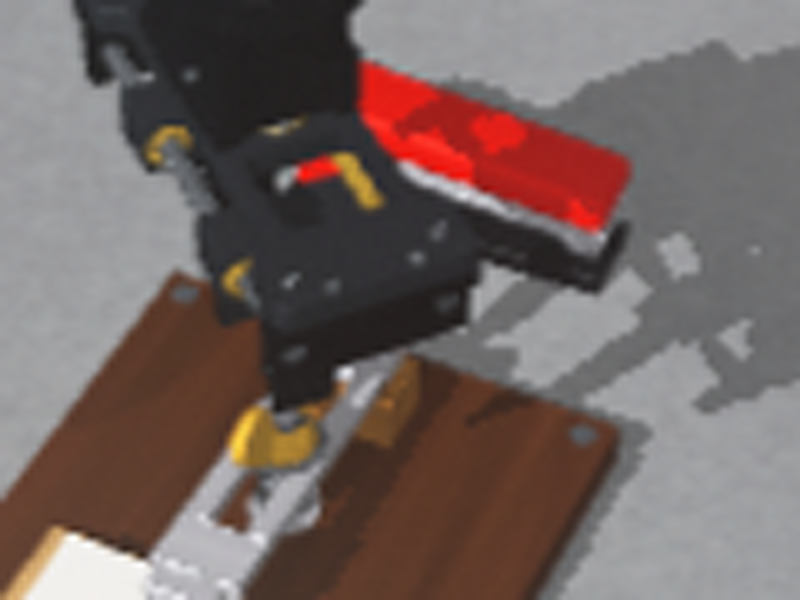

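View pics/w4.png

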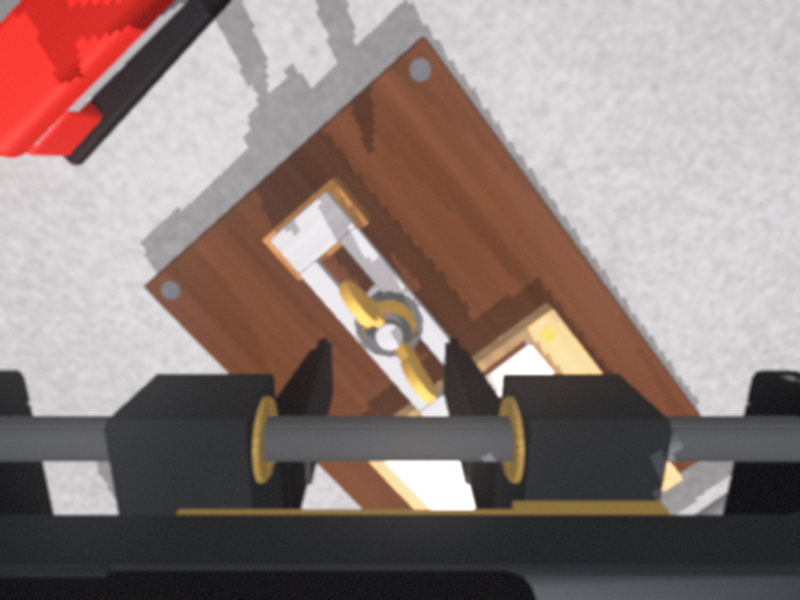

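The picture shows the nut at (390,335), midway between the fingertips at (328,345) and (455,345), with its wings clear of both fingers. I'll descend and start the first stroke.

```bash

python3 -m pendant '[{"x":0,"y":0,"z":0.1,"rx":0,"ry":0,"rz":0,"jaw":0.44},{"x":0,"y":0,"z":0.18,"rx":0,"ry":0,"rz":0,"jaw":0.44},{"x":0,"y":0,"z":0.18,"rx":0,"ry":0,"rz":0,"jaw":0.44}]'
python3 go.py 567 20.3 260 230
python3 -m pendant '[{"x":0,"y":0,"z":0,"rx":0,"ry":0,"rz":0.2,"jaw":0.44},{"x":0,"y":0,"z":0,"rx":0,"ry":0,"rz":0.4,"jaw":0.44},{"x":0,"y":0,"z":0,"rx":0,"ry":0,"rz":0.6,"jaw":0.44},{"x":0,"y":0,"z":0,"rx":0,"ry":0,"rz":0.8,"jaw":0.44},{"x":0,"y":0,"z":0,"rx":0,"ry":0,"rz":1,"jaw":0.44},{"x":0,"y":0,"z":0,"rx":0,"ry":0,"rz":1,"jaw":0.44}]'
python3 go.py 567 20.3 260 230
python3 - <<'E'
from h import *
b=crop("wrist",0,0,512,384,"pics/w5.png")
E
```

```text
t: 5.65
eef_pos: [567.0, 21.3, 259.6]
tcp_rot: [3.14, -0.001, -2.271]
ft_force: [0.4, -1.0, -0.5]
opening: 0.439
t 5.65 pos [567.   21.3 259.6] rot [ 1.7991e+02 -7.0000e-02 -1.3012e+02] j6 -2.52 F [ 0.4 -1.  -0.5] M [ 0.187 -0.043  0.005] op 0.439
units xyz [ 0.005 -0.004 -0.003] rz(mod) -8.003 tilt fix [ 0.00190986 -0.00152789]
t: 6.4
eef_pos: [567.1, 21.3, 260.8]
tcp_rot: [-3.142, -0.0, -3.055]
ft_force: [-0.8, -0.1, -0.1]
opening: 0.441
t 6.4 pos [567.1  21.3 260.8] rot [-1.8000e+02 -3.0000e-02 -1.7504e+02] j6 -1.736 F [-0.8 -0.1 -0.1] M [0.084 0.123 0.016] op 0.441
units xyz [ 0.001 -0.007  0.005] rz(mod) -9.001 tilt fix [-0.00012732 -0.00063662]
wrist scale 1.5625
```

View pics/w5.png

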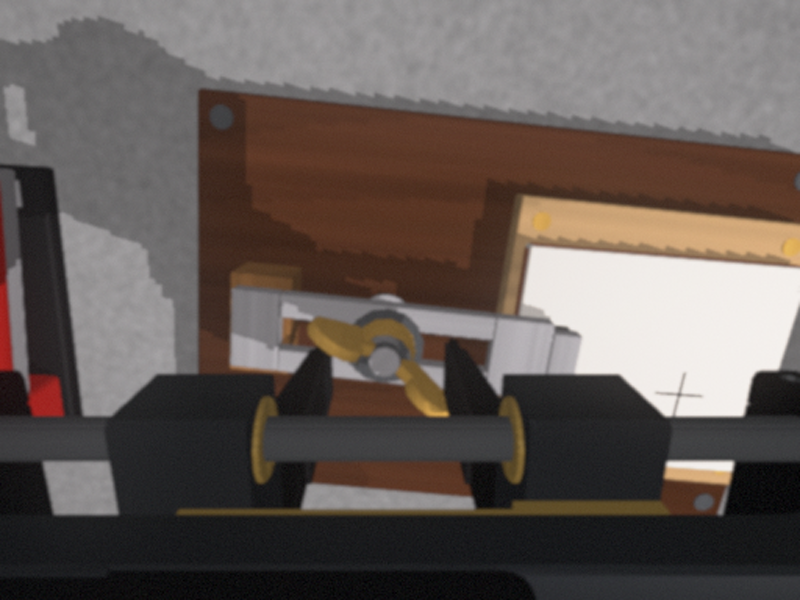

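The nut turned about 26°: its wings at (335,338) and (425,392) now rest ahead of the fingers. I'll continue the stroke.

```bash

python3 -m pendant '[{"x":0,"y":-0.006,"z":0.003,"rx":0,"ry":0,"rz":0.2,"jaw":0.44},{"x":0,"y":-0.006,"z":0.003,"rx":0,"ry":0,"rz":0.4,"jaw":0.44},{"x":0,"y":-0.006,"z":0.003,"rx":0,"ry":0,"rz":0.6,"jaw":0.44},{"x":0,"y":-0.006,"z":0.003,"rx":0,"ry":0,"rz":0.8,"jaw":0.44},{"x":0,"y":-0.006,"z":0.003,"rx":0,"ry":0,"rz":1,"jaw":0.44}]'
python3 -m pendant '[{"x":0,"y":0,"z":0,"rx":0,"ry":0,"rz":0.2,"jaw":0.44},{"x":0,"y":0,"z":0,"rx":0,"ry":0,"rz":0.4,"jaw":0.44},{"x":0,"y":0,"z":0,"rx":0,"ry":0,"rz":0.6,"jaw":0.44},{"x":0,"y":0,"z":0,"rx":0,"ry":0,"rz":0.8,"jaw":0.44},{"x":0,"y":0,"z":0,"rx":0,"ry":0,"rz":1,"jaw":0.44}]'
python3 -m pendant '[{"x":0,"y":0,"z":0,"rx":0,"ry":0,"rz":0.2,"jaw":0.44},{"x":0,"y":0,"z":0,"rx":0,"ry":0,"rz":0.4,"jaw":0.44},{"x":0,"y":0,"z":0,"rx":0,"ry":0,"rz":0.6,"jaw":0.44},{"x":0,"y":0,"z":0,"rx":0,"ry":0,"rz":0.8,"jaw":0.44},{"x":0,"y":0,"z":0,"rx":0,"ry":0,"rz":1,"jaw":0.44}]'
python3 go.py 567 20.3 260 0
```

```text
t: 7.08
eef_pos: [567.3, 20.4, 260.4]
tcp_rot: [-3.142, 0.0, 2.441]
ft_force: [-1.1, -0.0, -0.5]
opening: 0.44
t: 7.7
eef_pos: [567.4, 20.2, 260.3]
tcp_rot: [3.141, 0.0, 1.655]
ft_force: [0.5, -2.3, -0.4]
opening: 0.439
t: 8.32
eef_pos: [567.3, 20.2, 260.3]
tcp_rot: [3.141, 0.0, 0.87]
ft_force: [-0.8, -1.2, 0.1]
opening: 0.442
t 8.32 pos [567.3  20.2 260.3] rot [1.7999e+02 1.0000e-02 4.9830e+01] j6 0.621 F [-0.8 -1.2  0.1] M [-0.325  0.212  0.06 ] op 0.442
units xyz [-0.001 -0.002  0.002] rz(mod) 1.107 tilt fix [0.00038197 0.00025465]
```

```bash

python3 -m pendant '[{"x":0,"y":0,"z":0,"rx":0,"ry":0,"rz":0.2,"jaw":0.44},{"x":0,"y":0,"z":0,"rx":0,"ry":0,"rz":0.4,"jaw":0.44},{"x":0,"y":0,"z":0,"rx":0,"ry":0,"rz":0.6,"jaw":0.44},{"x":0,"y":0,"z":0,"rx":0,"ry":0,"rz":0.8,"jaw":0.44},{"x":0,"y":0,"z":0,"rx":0,"ry":0,"rz":1,"jaw":0.44}]'
python3 go.py 567 20.3 260 -65
python3 -m pendant '[{"x":0,"y":0,"z":0,"rx":0,"ry":0,"rz":0.2,"jaw":0.44},{"x":0,"y":0,"z":0,"rx":0,"ry":0,"rz":0.4,"jaw":0.44},{"x":0,"y":0,"z":0,"rx":0,"ry":0,"rz":0.6,"jaw":0.44},{"x":0,"y":0,"z":0,"rx":0,"ry":0,"rz":0.8,"jaw":0.44},{"x":0,"y":0,"z":0,"rx":0,"ry":0,"rz":1,"jaw":0.44},{"x":0,"y":0,"z":0,"rx":0,"ry":0,"rz":1,"jaw":0.44}]'
python3 go.py 567 20.3 260 -65
python3 - <<'E'
from h import *
b=crop("wrist",0,0,512,384,"pics/w6.png")
E
```

```text
t: 8.95
eef_pos: [567.2, 20.4, 260.2]
tcp_rot: [3.142, 0.001, 0.084]
ft_force: [-1.7, -0.4, 0.3]
opening: 0.439
t 8.95 pos [567.2  20.4 260.2] rot [1.80e+02 3.00e-02 4.83e+00] j6 1.406 F [-1.7 -0.4  0.3] M [-0.052  0.361  0.043] op 0.439
units xyz [-0.001  0.     0.002] rz(mod) 1.552 tilt fix [0.00012732 0.00076394]
t: 9.7
eef_pos: [567.3, 20.3, 260.3]
tcp_rot: [3.142, -0.0, -0.696]
ft_force: [-1.5, -0.3, -0.0]
opening: 0.44
t 9.7 pos [567.3  20.3 260.3] rot [ 1.800e+02 -1.000e-02 -3.988e+01] j6 2.186 F [-1.5 -0.3 -0. ] M [0.058 0.127 0.03 ] op 0.44
units xyz [-0.001  0.002  0.002] rz(mod) 0.558 tilt fix [ 0.         -0.00025465]
wrist scale 1.5625
```

View pics/w6.png

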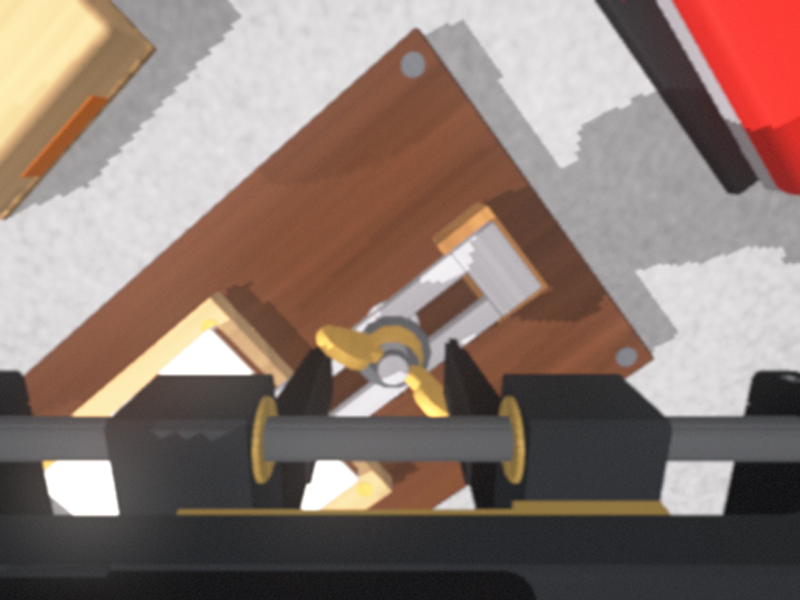

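The nut has turned about 250° so far, judging by its wings at (345,345) and (430,390). I'll back off, lift, and swing back for the next stroke.

```bash

python3 -m pendant '[{"x":0,"y":0,"z":0,"rx":0,"ry":0,"rz":-0.2,"jaw":0.44},{"x":0,"y":0,"z":-0.1,"rx":0,"ry":0,"rz":-0.3,"jaw":0.44},{"x":0,"y":0,"z":-0.22,"rx":0,"ry":0,"rz":-0.3,"jaw":0.44},{"x":0,"y":0,"z":-0.22,"rx":0,"ry":0,"rz":-0.3,"jaw":0.44},{"x":0,"y":0,"z":-0.22,"rx":0,"ry":0,"rz":-0.5,"jaw":0.44},{"x":0,"y":0,"z":-0.22,"rx":0,"ry":0,"rz":-0.75,"jaw":0.44},{"x":0,"y":0,"z":-0.22,"rx":0,"ry":0,"rz":-1,"jaw":0.44}]'
python3 -m pendant '[{"x":0,"y":0,"z":0,"rx":0,"ry":0,"rz":-0.2,"jaw":0.44},{"x":0,"y":0,"z":0,"rx":0,"ry":0,"rz":-0.4,"jaw":0.44},{"x":0,"y":0,"z":0,"rx":0,"ry":0,"rz":-0.6,"jaw":0.44},{"x":0,"y":0,"z":0,"rx":0,"ry":0,"rz":-0.8,"jaw":0.44},{"x":0,"y":0,"z":0,"rx":0,"ry":0,"rz":-1,"jaw":0.44}]'
python3 -m pendant '[{"x":0,"y":0,"z":0,"rx":0,"ry":0,"rz":-0.2,"jaw":0.44},{"x":0,"y":0,"z":0,"rx":0,"ry":0,"rz":-0.4,"jaw":0.44},{"x":0,"y":0,"z":0,"rx":0,"ry":0,"rz":-0.6,"jaw":0.44},{"x":0,"y":0,"z":0,"rx":0,"ry":0,"rz":-0.8,"jaw":0.44},{"x":0,"y":0,"z":0,"rx":0,"ry":0,"rz":-1,"jaw":0.44}]'
python3 -m pendant '[{"x":0,"y":0,"z":0,"rx":0,"ry":0,"rz":-0.2,"jaw":0.44},{"x":0,"y":0,"z":0,"rx":0,"ry":0,"rz":-0.4,"jaw":0.44},{"x":0,"y":0,"z":0,"rx":0,"ry":0,"rz":-0.6,"jaw":0.44},{"x":0,"y":0,"z":0,"rx":0,"ry":0,"rz":-0.8,"jaw":0.44},{"x":0,"y":0,"z":0,"rx":0,"ry":0,"rz":-1,"jaw":0.44}]'
python3 -m pendant '[{"x":0,"y":0,"z":0,"rx":0,"ry":0,"rz":-0.2,"jaw":0.44},{"x":0,"y":0,"z":0,"rx":0,"ry":0,"rz":-0.43,"jaw":0.44},{"x":0,"y":0,"z":0,"rx":0,"ry":0,"rz":-0.43,"jaw":0.44}]'
python3 go.py 567 20.3 260 159
python3 - <<'E'
from h import *
b=crop("wrist",0,0,512,384,"pics/w7.png")
E
```

```text
t: 10.62
eef_pos: [567.2, 20.4, 292.5]
tcp_rot: [-3.142, 0.001, 0.077]
ft_force: [-0.7, -0.2, -0.7]
opening: 0.439
t: 11.25
eef_pos: [567.2, 20.4, 292.5]
tcp_rot: [-3.141, 0.0, 0.861]
ft_force: [-0.1, -0.1, 0.5]
opening: 0.439
t: 11.88
eef_pos: [567.2, 20.4, 292.5]
tcp_rot: [-3.141, -0.0, 1.647]
ft_force: [0.1, 0.1, 0.1]
opening: 0.439
t: 12.5
eef_pos: [567.2, 20.4, 292.5]
tcp_rot: [-3.141, -0.0, 2.432]
ft_force: [-0.7, -0.5, 0.5]
opening: 0.438
t: 12.88
eef_pos: [567.2, 20.4, 292.6]
tcp_rot: [-3.141, -0.001, 2.763]
ft_force: [-0.0, 0.2, 0.6]
opening: 0.436
t 12.88 pos [567.2  20.4 292.6] rot [-1.7999e+02 -3.0000e-02  1.5829e+02] j6 -1.272 F [-0.   0.2  0.6] M [ 0.099 -0.153 -0.045] op 0.436
units xyz [ 0.001 -0.001  0.217] rz(mod) -0.016 tilt fix [-0.00025465 -0.00063662]
wrist scale 1.5625
```

View pics/w7.png

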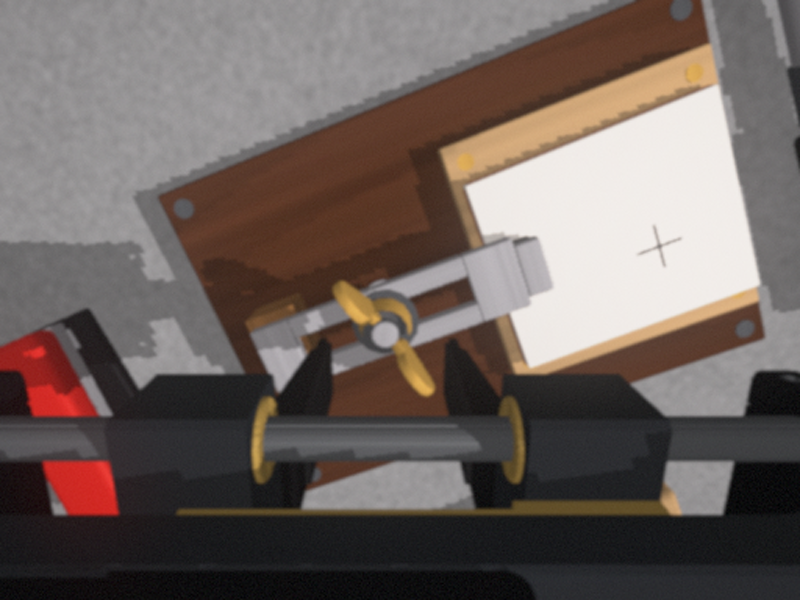

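The wings at (343,290) and (425,385) sit clear of the fingers, as they did before the first stroke. Next I'll descend and push.

```bash

python3 -m pendant '[{"x":0,"y":0,"z":0.12,"rx":0,"ry":0,"rz":0,"jaw":0.44},{"x":0,"y":0,"z":0.22,"rx":0,"ry":0,"rz":0,"jaw":0.44},{"x":0,"y":0,"z":0.22,"rx":0,"ry":0,"rz":0.2,"jaw":0.44},{"x":0,"y":0,"z":0.22,"rx":0,"ry":0,"rz":0.4,"jaw":0.44},{"x":0,"y":0,"z":0.22,"rx":0,"ry":0,"rz":0.6,"jaw":0.44},{"x":0,"y":0,"z":0.22,"rx":0,"ry":0,"rz":0.8,"jaw":0.44},{"x":0,"y":0,"z":0.22,"rx":0,"ry":0,"rz":1,"jaw":0.44}]'
python3 go.py 567 20.3 260 -40
python3 -m pendant '[{"x":0,"y":0,"z":0,"rx":0,"ry":0,"rz":0.2,"jaw":0.44},{"x":0,"y":0,"z":0,"rx":0,"ry":0,"rz":0.4,"jaw":0.44},{"x":0,"y":0,"z":0,"rx":0,"ry":0,"rz":0.6,"jaw":0.44},{"x":0,"y":0,"z":0,"rx":0,"ry":0,"rz":0.8,"jaw":0.44},{"x":0,"y":0,"z":0,"rx":0,"ry":0,"rz":1,"jaw":0.44}]'
python3 go.py 567 20.3 260 -40
python3 -m pendant '[{"x":0,"y":0,"z":0,"rx":0,"ry":0,"rz":0.2,"jaw":0.44},{"x":0,"y":0,"z":0,"rx":0,"ry":0,"rz":0.4,"jaw":0.44},{"x":0,"y":0,"z":0,"rx":0,"ry":0,"rz":0.6,"jaw":0.44},{"x":0,"y":0,"z":0,"rx":0,"ry":0,"rz":0.8,"jaw":0.44},{"x":0,"y":0,"z":0,"rx":0,"ry":0,"rz":1,"jaw":0.44}]'
python3 go.py 567 20.3 260 -40
python3 -m pendant '[{"x":0,"y":0,"z":0,"rx":0,"ry":0,"rz":0.2,"jaw":0.44},{"x":0,"y":0,"z":0,"rx":0,"ry":0,"rz":0.4,"jaw":0.44},{"x":0,"y":0,"z":0,"rx":0,"ry":0,"rz":0.6,"jaw":0.44},{"x":0,"y":0,"z":0,"rx":0,"ry":0,"rz":0.8,"jaw":0.44},{"x":0,"y":0,"z":0,"rx":0,"ry":0,"rz":1,"jaw":0.44},{"x":0,"y":0,"z":0,"rx":0,"ry":0,"rz":1,"jaw":0.44}]'
python3 go.py 567 20.3 260 -40
python3 - <<'E'
from h import *
b=crop("wrist",0,0,512,384,"pics/w8.png")
b=crop("side",140,210,160,120,"pics/d8.png")
E
```

```text
t: 13.8
eef_pos: [567.3, 20.2, 259.6]
tcp_rot: [-3.141, 0.0, 1.97]
ft_force: [0.5, -1.9, -0.9]
opening: 0.441
t 13.8 pos [567.3  20.2 259.6] rot [-1.7996e+02  1.0000e-02  1.1285e+02] j6 -0.479 F [ 0.5 -1.9 -0.9] M [-0.38 -0.2   0.05] op 0.441
units xyz [ 0.001 -0.001 -0.003] rz(mod) 3.397 tilt fix [-0.00076394  0.00012732]
t: 14.42
eef_pos: [567.2, 20.2, 259.6]
tcp_rot: [-3.141, 0.001, 1.184]
ft_force: [-0.5, -1.2, -0.7]
opening: 0.441
t 14.43 pos [567.2  20.2 259.6] rot [-1.7996e+02  4.0000e-02  6.7850e+01] j6 0.306 F [-0.5 -1.2 -0.7] M [-0.369  0.083  0.05 ] op 0.441
units xyz [ 0.    -0.001 -0.002] rz(mod) 2.397 tilt fix [-0.00089127  0.00076394]
t: 15.05
eef_pos: [567.0, 20.3, 259.6]
tcp_rot: [-3.141, 0.002, 0.399]
ft_force: [-1.6, -1.2, -1.0]
opening: 0.44
t 15.05 pos [567.   20.3 259.6] rot [-1.7997e+02  9.0000e-02  2.2850e+01] j6 1.092 F [-1.6 -1.2 -1. ] M [-0.196  0.321 -0.007] op 0.44
units xyz [-0.     0.    -0.003] rz(mod) 1.397 tilt fix [-0.00063662  0.00203718]
t: 15.8
eef_pos: [567.1, 20.4, 259.7]
tcp_rot: [3.141, 0.001, -0.38]
ft_force: [-0.7, 0.5, -1.1]
opening: 0.442
t 15.8 pos [567.1  20.4 259.7] rot [ 1.7998e+02  6.0000e-02 -2.1770e+01] j6 1.87 F [-0.7  0.5 -1.1] M [0.164 0.232 0.072] op 0.442
units xyz [-0.     0.001 -0.002] rz(mod) 0.405 tilt fix [0.0005093  0.00140056]
wrist scale 1.5625
side scale 5.0
```

View pics/w8.png

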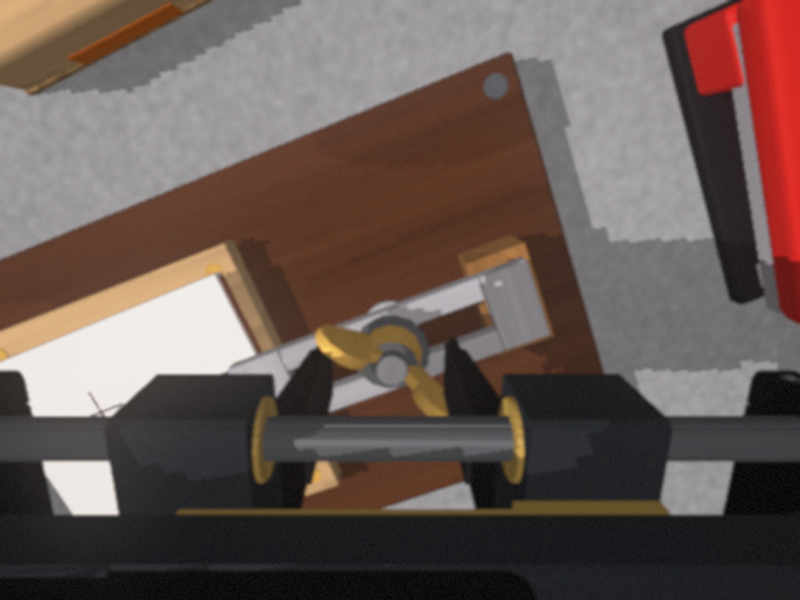

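View pics/d8.png

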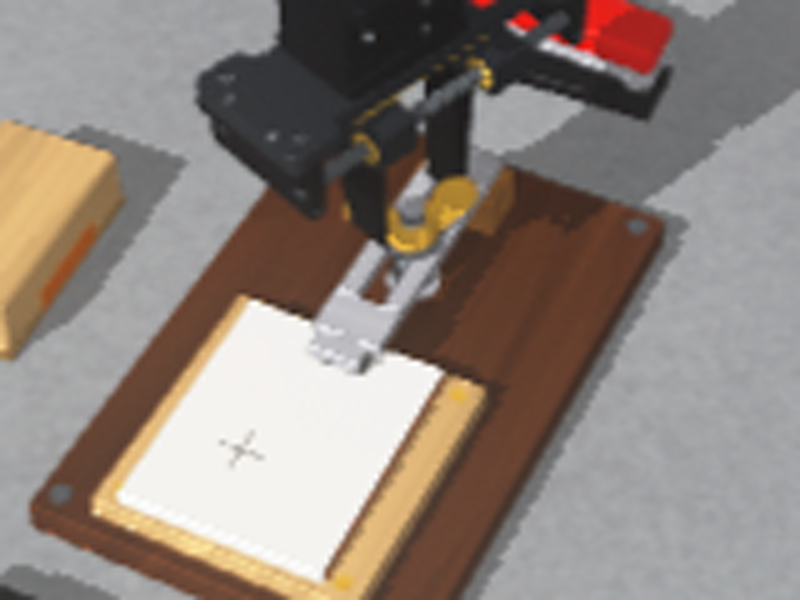

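```bash

python3 -m pendant '[{"x":0,"y":0,"z":0,"rx":0,"ry":0,"rz":0.15,"jaw":0.44},{"x":0,"y":0,"z":0,"rx":0,"ry":0,"rz":0.3,"jaw":0.44}]'
python3 go.py 567 20.3 260 -58
python3 -m pendant '[{"x":0,"y":0,"z":0,"rx":0,"ry":0,"rz":0.1,"jaw":0.44},{"x":0,"y":0,"z":0,"rx":0,"ry":0,"rz":0.2,"jaw":0.44}]'
python3 go.py 567 20.3 260 -58
python3 -m pendant '[{"x":0,"y":0,"z":0,"rx":0,"ry":0,"rz":0.08,"jaw":0.44}]'
python3 go.py 567 20.3 260 -58
python3 - <<'E'
from h import *
b=crop("wrist",0,0,512,384,"pics/w9.png")
b=crop("side",180,240,80,60,"pics/d9.png")
E
```

```text
t: 16.15
eef_pos: [567.2, 20.4, 260.1]
tcp_rot: [3.141, 0.0, -0.617]
ft_force: [-0.8, -0.6, -1.4]
opening: 0.441
t 16.15 pos [567.2  20.4 260.1] rot [ 1.7999e+02  1.0000e-02 -3.5330e+01] j6 2.107 F [-0.8 -0.6 -1.4] M [0.072 0.206 0.053] op 0.441
units xyz [-0.001  0.001  0.   ] rz(mod) 0.504 tilt fix [0.00025465 0.00025465]
t: 16.4
eef_pos: [567.3, 20.3, 260.1]
tcp_rot: [3.141, -0.0, -0.772]
ft_force: [-0.2, -1.2, 0.6]
opening: 0.437
t 16.4 pos [567.3  20.3 260.1] rot [ 1.7999e+02 -1.0000e-02 -4.4260e+01] j6 2.263 F [-0.2 -1.2  0.6] M [-0.105  0.135  0.018] op 0.437
units xyz [-0.001  0.001  0.001] rz(mod) 0.305 tilt fix [ 0.00025465 -0.00025465]
t: 16.52
eef_pos: [567.3, 20.3, 260.1]
tcp_rot: [3.141, -0.0, -0.835]
ft_force: [-1.2, -2.0, -1.6]
opening: 0.44
t 16.52 pos [567.3  20.3 260.1] rot [ 1.7999e+02 -2.0000e-02 -4.7830e+01] j6 2.325 F [-1.2 -2.  -1.6] M [-0.183  0.135  0.054] op 0.44
units xyz [-0.002  0.001  0.001] rz(mod) 0.226 tilt fix [ 0.00025465 -0.00038197]
wrist scale 1.5625
side scale 10.0
```

View pics/w9.png

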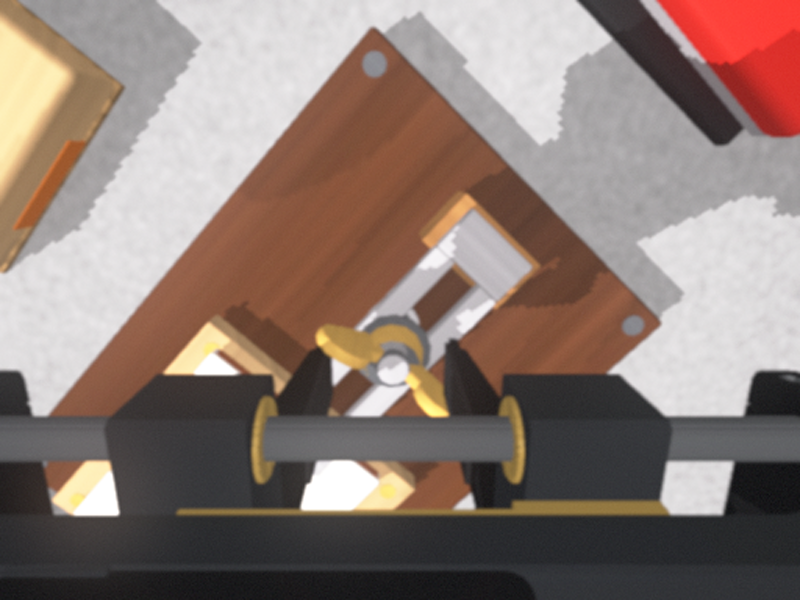

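View pics/d9.png

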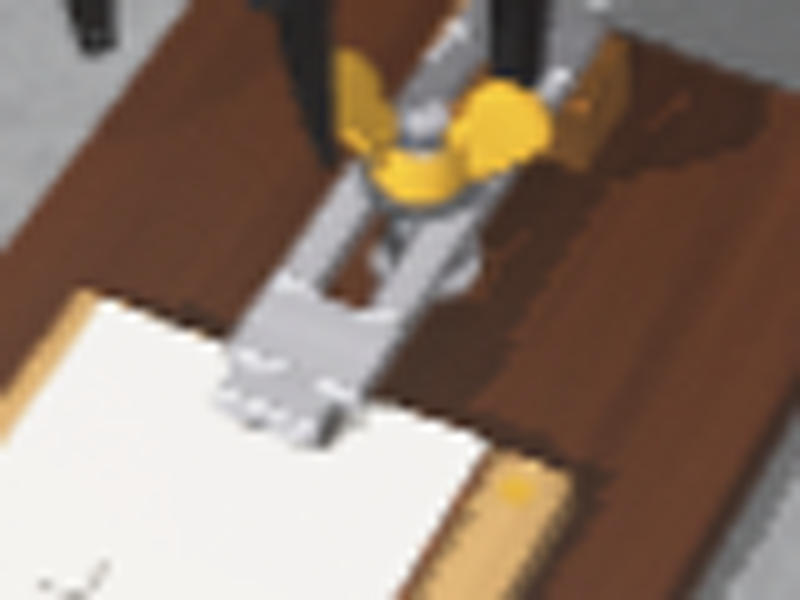

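```bash

for i in 1; do python3 -m pendant '[{"x":0,"y":0,"z":0,"rx":0,"ry":0,"rz":0.07,"jaw":0.44},{"x":0,"y":0,"z":0,"rx":0,"ry":0,"rz":0.14,"jaw":0.44}]'
python3 go.py 567 20.3 260 -58; done
python3 -m pendant '[{"x":0,"y":0,"z":0,"rx":0,"ry":0,"rz":0.06,"jaw":0.44}]'
python3 go.py 567 20.3 260 -58
python3 -m pendant '[{"x":0,"y":0,"z":0,"rx":0,"ry":0,"rz":0.05,"jaw":0.44}]'
python3 go.py 567 20.3 260 -58
python3 -m pendant '[{"x":0,"y":0,"z":0,"rx":0,"ry":0,"rz":0.05,"jaw":0.44},{"x":0,"y":0,"z":0,"rx":0,"ry":0,"rz":0.05,"jaw":0.44}]'
python3 go.py 567 20.3 260 -58
```

```text
t: 16.88
eef_pos: [567.3, 20.2, 260.1]
tcp_rot: [3.141, -0.0, -0.944]
ft_force: [-1.4, -1.0, -0.4]
opening: 0.44
t 16.88 pos [567.3  20.2 260.1] rot [ 1.7999e+02 -2.0000e-02 -5.4060e+01] j6 2.434 F [-1.4 -1.  -0.4] M [-0.28   0.122  0.039] op 0.44
units xyz [-0.002  0.001  0.001] rz(mod) 0.087 tilt fix [ 0.00025465 -0.00038197]
t: 17.0
eef_pos: [567.3, 20.2, 260.1]
tcp_rot: [3.141, -0.0, -0.991]
ft_force: [-0.7, -2.9, -1.4]
opening: 0.437
t 17.0 pos [567.3  20.2 260.1] rot [ 1.7999e+02 -2.0000e-02 -5.6760e+01] j6 2.481 F [-0.7 -2.9 -1.4] M [-0.169  0.125  0.025] op 0.437
units xyz [-0.001  0.001  0.001] rz(mod) 0.028 tilt fix [ 0.00012732 -0.00038197]
t: 17.12
eef_pos: [567.3, 20.2, 260.2]
tcp_rot: [3.141, -0.0, -1.03]
ft_force: [-0.5, -1.4, -1.2]
opening: 0.438
t 17.12 pos [567.3  20.2 260.2] rot [ 1.7999e+02 -2.0000e-02 -5.8990e+01] j6 2.52 F [-0.5 -1.4 -1.2] M [-0.206  0.1    0.066] op 0.438
units xyz [-0.001  0.001  0.001] rz(mod) -0.022 tilt fix [ 0.00012732 -0.00038197]
t: 17.38
eef_pos: [567.3, 20.2, 260.2]
tcp_rot: [3.141, -0.0, -1.068]
ft_force: [-1.0, -2.4, -1.4]
opening: 0.441
t 17.38 pos [567.3  20.2 260.2] rot [ 1.7999e+02 -2.0000e-02 -6.1200e+01] j6 2.559 F [-1.  -2.4 -1.4] M [-0.441  0.064  0.109] op 0.441
units xyz [-0.002  0.001  0.001] rz(mod) -0.071 tilt fix [ 0.00012732 -0.0005093 ]
```

```bash
python3 - <<'E'
from h import *
m=[];
c=crop("wrist",190,190,120,90,"pics/w10.png")
for i in range(5):
    env.read_camera("side"); s=env.state(); m.append(s["moment"]); 
print(np.round(m,3)[:,2],s["t"])
E
```

```text
wrist scale 6.666666666666667
[0.061 0.103 0.163 0.09  0.075] 17.675
```

View pics/w10.png

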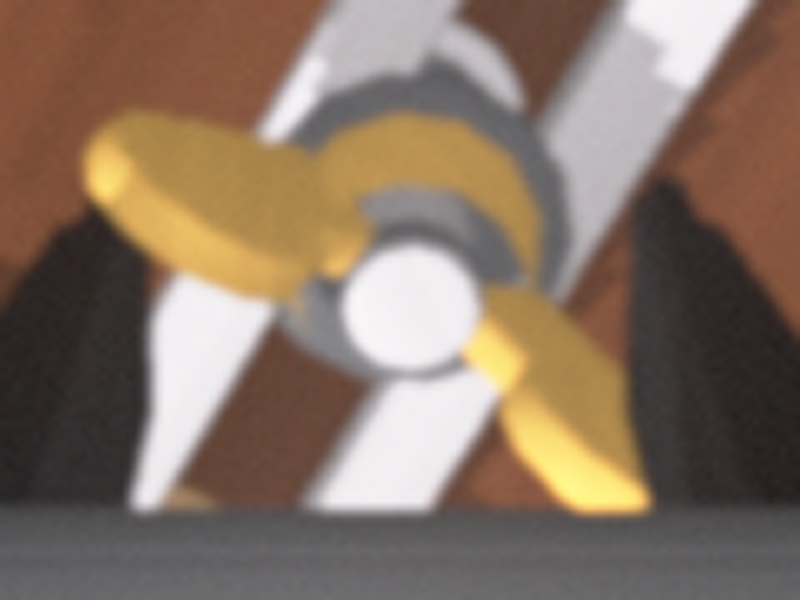

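```bash
python3 -m pendant '[{"x":0,"y":0,"z":0,"rx":0,"ry":0,"rz":0.04,"jaw":0.44},{"x":0,"y":0,"z":0,"rx":0,"ry":0,"rz":0.04,"jaw":0.44}]'
python3 - <<'E'
from h import *
m=[]
for i in range(8):
    env.read_camera("side"); s=env.state(); m.append(s["moment"]); 
print(np.round(m,3)[:,2],np.mean(m,0),np.degrees(s["tcp_rot"][2]))
E
python3 -m pendant '[{"x":0,"y":0,"z":0,"rx":0,"ry":0,"rz":-0.15,"jaw":0.44},{"x":0,"y":0,"z":0,"rx":0,"ry":0,"rz":-0.3,"jaw":0.44},{"x":0,"y":0,"z":-0.1,"rx":0,"ry":0,"rz":-0.4,"jaw":0.44},{"x":0,"y":0,"z":-0.25,"rx":0,"ry":0,"rz":-0.4,"jaw":0.44},{"x":0,"y":0,"z":-0.6,"rx":0,"ry":0,"rz":-0.4,"jaw":0.44},{"x":0,"y":0,"z":-0.9,"rx":0,"ry":0,"rz":-0.4,"jaw":0.44},{"x":0,"y":0,"z":-0.9,"rx":0,"ry":0,"rz":-0.4,"jaw":0.44}]'
python3 - <<'E'
from h import *
m=[]
for i in range(6):
    c=env.read_camera("wrist"); s=env.state(); m.append(s["moment"]); 
print(np.round(m,3)[:,2],np.mean(m,0))
import pickle; pickle.dump(c,open("w11.pkl","wb"))
p=proj(c,[566.8,20.4,70])[0];print(p)
crop("wrist",int(p[0])-60,int(p[1])-45,120,90,"pics/w11.png",c); crop("wrist",0,0,512,384,"pics/w12.png",c)
crop("side",180,240,80,60,"pics/d11.png"); crop("scene",260,165,120,90,"pics/s11.png")
E
```

```text
t: 17.92
eef_pos: [567.3, 20.3, 260.2]
tcp_rot: [3.142, -0.0, -1.103]
ft_force: [-0.1, -5.1, -3.1]
opening: 0.444
[0.112 0.059 0.092 0.143 0.149 0.129 0.107 0.046] [-0.79773127 -0.04139274  0.10458613] -63.151449069506846
t: 19.2
eef_pos: [567.3, 20.9, 398.8]
tcp_rot: [-3.137, -0.004, -0.788]
ft_force: [-0.2, -1.6, 0.2]
opening: 0.437
[-0.012  0.026  0.022 -0.019  0.019 -0.023] [ 0.1074019  -0.00017943  0.0020267 ]
[249.01202004 180.69427852]
wrist scale 6.666666666666667
wrist scale 1.5625
side scale 10.0
scene scale 6.666666666666667
```

View pics/w11.png

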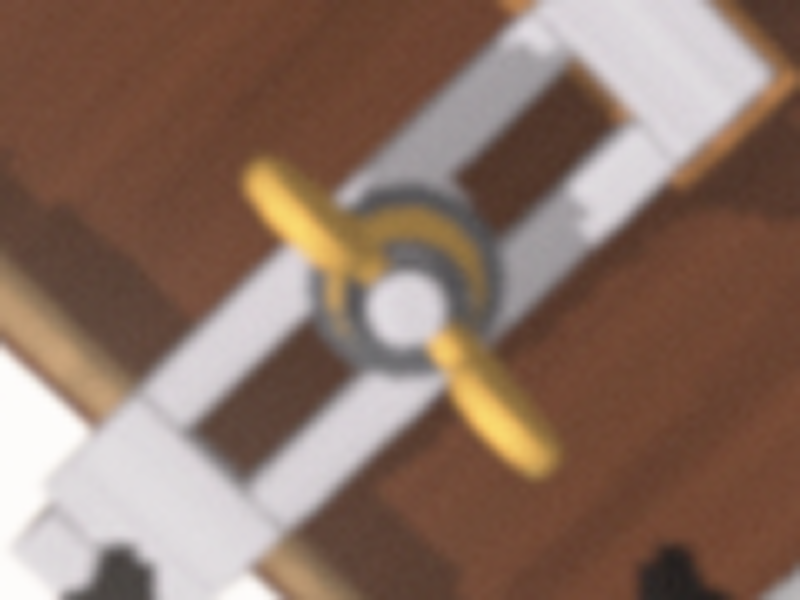

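View pics/w12.png

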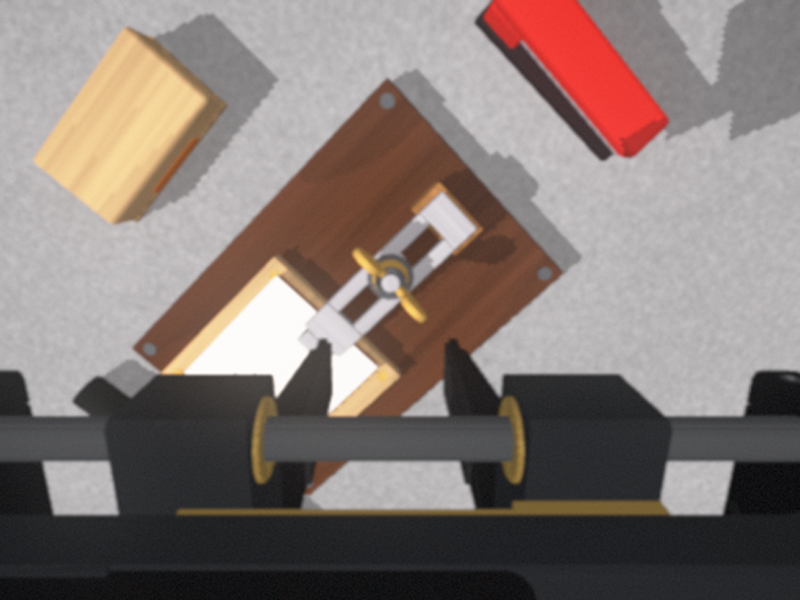

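View pics/d11.png

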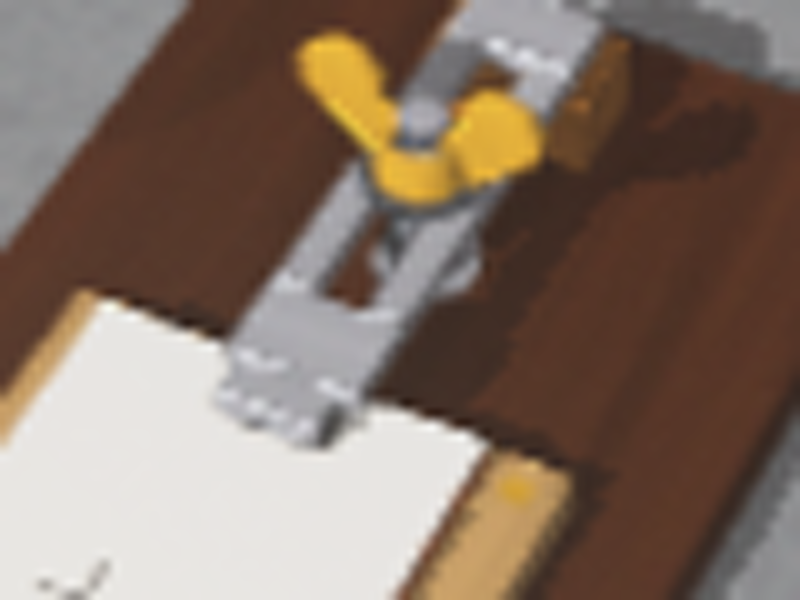

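View pics/s11.png

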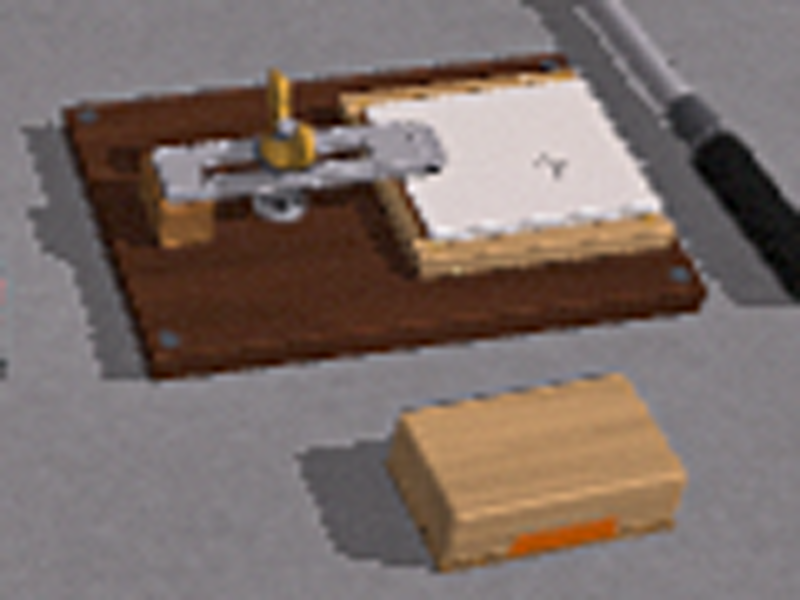

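```bash
python3 - <<'E'
from h import *
import pickle; c=pickle.load(open("w11.pkl","rb"))
f=lambda a,b,z:onz(c,249-60+a/6.6667,180-45+b/6.6667,z)
a=f(258,172,75);b=f(543,467,75);d=a-b
print("stud",f(407,307,70),a,b,np.hypot(*d[:2]),"wing deg",np.degrees(np.arctan2(d[1],d[0])))
# bar slot edges/long edges for direction
for p,q in (((145,395),(540,15)),((290,540),(680,165)),((195,430),(565,70))):
    u=f(*p,48)-f(*q,48); print("bar deg",np.degrees(np.arctan2(u[1],u[0]))-90)
g=lambda a,b,z:onz(c,a/1.5625,b/1.5625,z)
A=g(387,101,18);B=g(544,273,18);C=g(149,349,18);print("screws",A,B,C,np.degrees(np.arctan2(*(C-A)[1::-1])),np.degrees(np.arctan2(*(A-B)[1::-1])))
for z in(38,): print("tile corners",g(275,272,z),g(382,360,z))
E
```

```text
stud [565.80281612  19.92762745  70.        ] [596.32296295  20.02132048  75.        ] [534.54855299  22.24807032  75.        ] 61.81453017607085 wing deg -2.0644171640883693
bar deg -1.0640422290285727
bar deg -0.017168420899736248
bar deg -0.4419937898776283
screws [648.34410563 -59.96729036  18.        ] [480.4849427  -57.37298015  18.        ] [652.79449624 198.90129184  18.        ] 89.0150852589596 -0.88545176502133
tile corners [623.50627664  77.11697624  38.        ] [523.13550233  71.53881686  38.        ]
```

```bash
python3 - <<'E'
from h import *
import pickle
from scipy.spatial.transform import Rotation as Ro
c=pickle.load(open("w1.pkl","rb"))
def T(R,t): M=np.eye(4);M[:3,:3]=R;M[:3,3]=t;return M
def tcp(rot,p): return T(Ro.from_euler("xyz",rot,degrees=True).as_matrix(),p)
CT=T(cv2.Rodrigues(c["rvec"])[0],c["tvec"])@tcp([-179.97,.02,94.75],[565.3,15.6,404.6])
M=CT@np.linalg.inv(tcp([-179.99,-.03,158.29],[567.2,20.4,292.6]))
c7=dict(c); c7["rvec"]=cv2.Rodrigues(M[:3,:3])[0].ravel(); c7["tvec"]=M[:3,3]
i=cv2.imread("pics/w7.png")[260:410,310:460]; cv2.imwrite("pics/w7z.png",cv2.resize(i,(600,600),interpolation=cv2.INTER_CUBIC))
pickle.dump(c7,open("w7.pkl","wb")); print(proj(c7,[566.8,20.4,70])*1.5625)
E
```

```text
[[385.22323977 338.62963319]]
```

View pics/w7z.png

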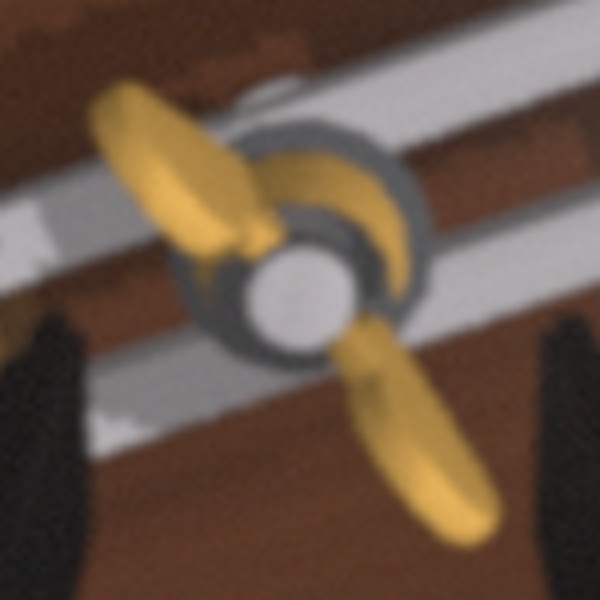

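```bash
python3 - <<'E'
from h import *
import pickle; c=pickle.load(open("w7.pkl","rb"))
f=lambda a,b,z:onz(c,(310+a/4)/1.5625,(260+b/4)/1.5625,z)
for A,B in (((105,115),(480,530)),((110,135),(475,535)),((115,100),(485,515))):
    a=f(*A,76);b=f(*B,76);d=a-b;print(a,b,np.hypot(*d[:2]),np.degrees(np.arctan2(d[1],d[0])))
E
```

```text
[536.72843283  10.50300975  76.        ] [595.5546361   30.23922603  76.        ] 62.048693973151316 -161.4533751697232
[538.90178607  10.13394224  76.        ] [595.91784955  29.51418231  76.        ] 60.2198073758823 -161.22667032845231
[535.63536676  12.10547883  76.        ] [594.0601733   31.38387368  76.        ] 61.52328442684406 -161.73869424702718
```

The torque rise to about 0.10 N m and the wing angle agree that the nut has stopped. I'll confirm with one gentle push from the mid-range wrist position.

```bash

python3 -m pendant '[{"x":0,"y":0,"z":0,"rx":0,"ry":0,"rz":-0.22,"jaw":0.44},{"x":0,"y":0,"z":0,"rx":0,"ry":0,"rz":-0.44,"jaw":0.44},{"x":0,"y":0,"z":0,"rx":0,"ry":0,"rz":-0.66,"jaw":0.44},{"x":0,"y":0,"z":0,"rx":0,"ry":0,"rz":-0.88,"jaw":0.44},{"x":0,"y":0,"z":0,"rx":0,"ry":0,"rz":-1,"jaw":0.44}]'
python3 -m pendant '[{"x":0,"y":0,"z":0,"rx":0,"ry":0,"rz":-0.22,"jaw":0.44},{"x":0,"y":0,"z":0,"rx":0,"ry":0,"rz":-0.44,"jaw":0.44},{"x":0,"y":0,"z":0,"rx":0,"ry":0,"rz":-0.66,"jaw":0.44},{"x":0,"y":0,"z":0,"rx":0,"ry":0,"rz":-0.88,"jaw":0.44},{"x":0,"y":0,"z":0,"rx":0,"ry":0,"rz":-1,"jaw":0.44}]'
python3 -m pendant '[{"x":0,"y":0,"z":0,"rx":0,"ry":0,"rz":-0.22,"jaw":0.44},{"x":0,"y":0,"z":0,"rx":0,"ry":0,"rz":-0.44,"jaw":0.44},{"x":0,"y":0,"z":0,"rx":0,"ry":0,"rz":-0.66,"jaw":0.44},{"x":0,"y":0,"z":0,"rx":0,"ry":0,"rz":-0.88,"jaw":0.44},{"x":0,"y":0,"z":0,"rx":0,"ry":0,"rz":-1,"jaw":0.44}]'
python3 -m pendant '[{"x":0,"y":0,"z":0,"rx":0,"ry":0,"rz":-0.22,"jaw":0.44},{"x":0,"y":0,"z":0,"rx":0,"ry":0,"rz":-0.44,"jaw":0.44},{"x":0,"y":0,"z":0,"rx":0,"ry":0,"rz":-0.66,"jaw":0.44},{"x":0,"y":0,"z":0,"rx":0,"ry":0,"rz":-0.88,"jaw":0.44},{"x":0,"y":0,"z":0,"rx":0,"ry":0,"rz":-1,"jaw":0.44},{"x":0,"y":0,"z":0,"rx":0,"ry":0,"rz":-1,"jaw":0.44}]'
python3 go.py 566.7 20.3 260 142
```

```text
t: 20.23
eef_pos: [567.3, 20.4, 394.7]
tcp_rot: [-3.142, 0.001, 0.001]
ft_force: [0.1, 0.0, 0.2]
opening: 0.436
t: 20.85
eef_pos: [567.3, 20.4, 394.7]
tcp_rot: [-3.141, 0.001, 0.787]
ft_force: [0.6, -0.8, 0.5]
opening: 0.438
t: 21.48
eef_pos: [567.3, 20.4, 394.7]
tcp_rot: [-3.141, -0.0, 1.572]
ft_force: [-0.8, 0.1, -0.0]
opening: 0.44
t: 22.22
eef_pos: [567.3, 20.4, 394.8]
tcp_rot: [-3.141, -0.001, 2.353]
ft_force: [-0.8, 0.1, 0.7]
opening: 0.438
t 22.23 pos [567.3  20.4 394.8] rot [-1.7997e+02 -3.0000e-02  1.3480e+02] j6 -0.862 F [-0.8  0.1  0.7] M [ 0.054 -0.133 -0.013] op 0.438
units xyz [ 0.002 -0.003  0.899] rz(mod) -0.16 tilt fix [-0.0005093  -0.00063662]
```

```bash

python3 -m pendant '[{"x":0,"y":0,"z":0.3,"rx":0,"ry":0,"rz":-0.16,"jaw":0.44},{"x":0,"y":0,"z":0.6,"rx":0,"ry":0,"rz":-0.16,"jaw":0.44},{"x":0,"y":0,"z":0.75,"rx":0,"ry":0,"rz":-0.16,"jaw":0.44},{"x":0,"y":0,"z":0.9,"rx":0,"ry":0,"rz":-0.16,"jaw":0.44},{"x":0,"y":0,"z":0.9,"rx":0,"ry":0,"rz":-0.16,"jaw":0.44},{"x":0,"y":0,"z":0.9,"rx":0,"ry":0,"rz":0,"jaw":0.44},{"x":0,"y":0,"z":0.9,"rx":0,"ry":0,"rz":0.15,"jaw":0.44},{"x":0,"y":0,"z":0.9,"rx":0,"ry":0,"rz":0.3,"jaw":0.44},{"x":0,"y":0,"z":0.9,"rx":0,"ry":0,"rz":0.3,"jaw":0.44}]'
cat > mz.py <<'E'
from h import *
m=[]
for i in range(8):
    env.read_camera("side"); s=env.state(); m.append(np.r_[s["moment"],s["ft_force"]])
m=np.array(m);print("yaw",np.degrees(s["tcp_rot"][2]),"t",s["t"],"mean",m.mean(0).round(3),"sd",m.std(0)[2].round(3))
E
python3 mz.py
python3 -m pendant '[{"x":0,"y":0,"z":0,"rx":0,"ry":0,"rz":0.07,"jaw":0.44},{"x":0,"y":0,"z":0,"rx":0,"ry":0,"rz":0.07,"jaw":0.44}]'
python3 mz.py
python3 -m pendant '[{"x":0,"y":0,"z":0,"rx":0,"ry":0,"rz":0.06,"jaw":0.44},{"x":0,"y":0,"z":0,"rx":0,"ry":0,"rz":0.06,"jaw":0.44}]'
python3 mz.py
```

```text
t: 23.35
eef_pos: [567.5, 20.3, 261.2]
tcp_rot: [3.141, 0.001, 2.118]
ft_force: [-0.0, -1.2, 2.0]
opening: 0.44
yaw 121.37416225495586 t 23.75 mean [-0.259 -0.184  0.027  0.28  -1.743  1.07 ] sd 0.026
t: 24.0
eef_pos: [567.3, 20.2, 260.3]
tcp_rot: [3.142, 0.0, 2.064]
ft_force: [0.8, -3.4, 1.1]
opening: 0.44
yaw 118.21003734448206 t 24.4 mean [-0.692 -0.192  0.103  0.685 -3.906  1.775] sd 0.019
t: 24.65
eef_pos: [567.3, 20.2, 260.3]
tcp_rot: [3.142, 0.0, 2.016]
ft_force: [0.7, -5.9, 1.7]
opening: 0.441
yaw 115.51718197879659 t 25.05 mean [-1.036 -0.214  0.143  0.578 -5.614  2.184] sd 0.028
```

Torque rises steadily with angle (0.03, 0.10, 0.14 N m), so the nut is on its stop. I'll withdraw the hand.

```bash

python3 -m pendant '[{"x":0,"y":0,"z":0,"rx":0,"ry":0,"rz":-0.1,"jaw":0.44},{"x":0,"y":0,"z":0,"rx":0,"ry":0,"rz":-0.25,"jaw":0.44},{"x":0,"y":0,"z":0,"rx":0,"ry":0,"rz":-0.45,"jaw":0.44},{"x":0,"y":0,"z":-0.2,"rx":0,"ry":0,"rz":-0.45,"jaw":0.44},{"x":0,"y":0,"z":-0.5,"rx":0,"ry":0,"rz":-0.45,"jaw":0.44},{"x":0,"y":0,"z":-0.9,"rx":0,"ry":0,"rz":-0.45,"jaw":0.44},{"x":0,"y":0,"z":-1,"rx":0,"ry":0,"rz":-0.45,"jaw":0.44},{"x":0,"y":0,"z":-1,"rx":0,"ry":0,"rz":-0.45,"jaw":0.44},{"x":0,"y":0,"z":-1,"rx":0,"ry":0,"rz":-0.45,"jaw":0.44}]'
python3 - <<'E'
from h import *
import pickle
c=crop("wrist",0,0,512,384,"pics/w20.png");pickle.dump(c,open("w20.pkl","wb"))
p=proj(c,[566.8,20.4,70])[0];print(p)
crop("wrist",int(p[0])-60,int(p[1])-45,120,90,"pics/w21.png",c); crop("side",140,210,160,120,"pics/d20.png")
E
```

```text
t: 26.18
eef_pos: [567.1, 20.5, 408.5]
tcp_rot: [-3.14, -0.002, 2.369]
ft_force: [0.3, 0.6, -0.2]
opening: 0.442
wrist scale 1.5625
[247.44670785 178.0549182 ]
wrist scale 6.666666666666667
side scale 5.0
```

View pics/w20.png

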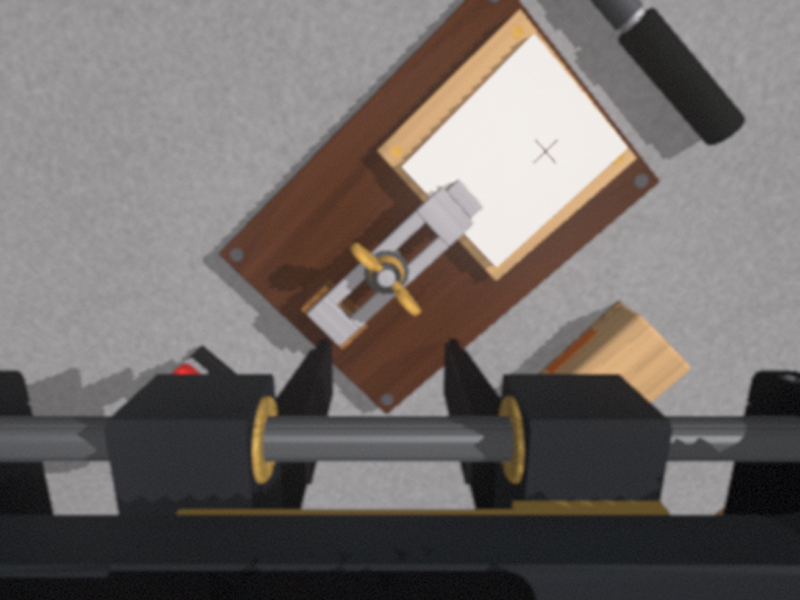

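View pics/w21.png

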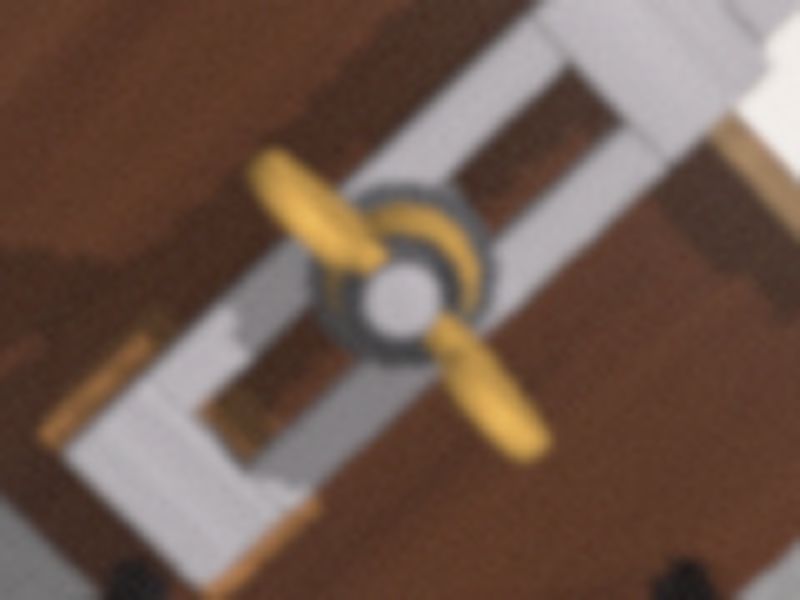

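View pics/d20.png

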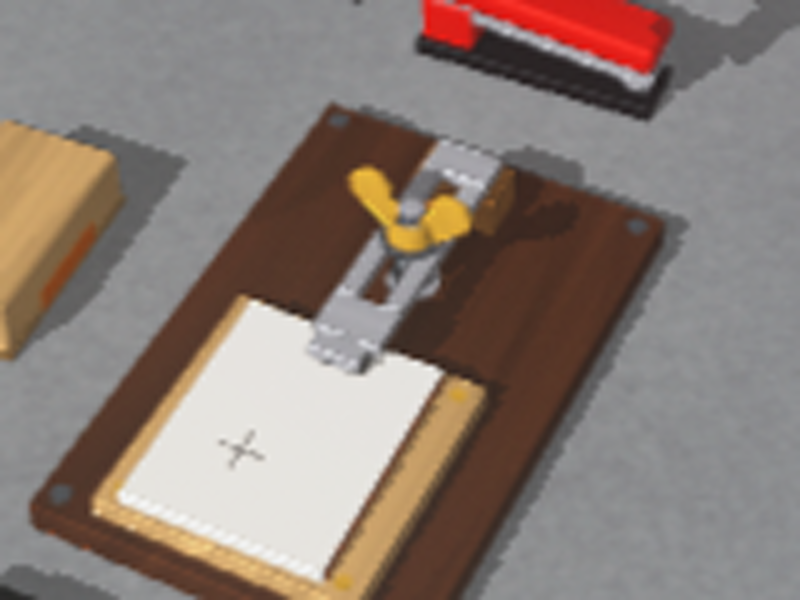

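The wings are still at right angles to the bar after the second push (nut at (387,277)). The tile's cross is at the same pixel, (242,450), as in the earlier side crop, and the hand is about 130 mm clear. I'll hand in.

```bash
python3 -c "
from cell import env
s=env.state();print(s['t'],s['qvel']);env.job_done()"
```

```text
26.275 [-3.86595215e-04 -3.84053419e-03 -5.73778411e-03  1.35305545e-04
  2.76346643e-03 -6.79829567e-05]
the job is handed in; nothing more can be done
```

The wing nut is down on its stop and the clamp should be finger-tight on the tile; I handed the job in at 26.3 s of the 67 s allowed. I pushed both wings with the half-open fingertips, without gripping. Two long clockwise strokes, about 1¼ turns in all, brought it down.

- **Stop:** I confirmed it with one gentle extra push. Torque rose with angle from 0.03 to 0.10 to 0.14 N m, against about 0.04 N m while the nut was turning freely. Let go, the wings sprang back to lie across the board, measuring about 1° off its x axis, which is within the reading error.
- **Tile and surroundings:** the tile's pencil cross and the clamp's toe look unmoved in the side pictures. The stapler and sanding block show no change, and I saw nothing disturbed elsewhere.
- **Hand:** the fingertips finished about 130 mm above the wings, touching nothing.

The toe dropped only about one pixel in the side camera, so I couldn't see its contact with the tile directly. I infer it from the nut being on its stop.

The first torque check past the stop was noisy (about 0.10 N m at both angles), which is why I repeated it.

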